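# Brush out and load the marking magazine

### The arm

A 6-joint arm with a two-finger parallel gripper is mounted at the origin on the work surface. World frame = base frame: x ahead of the robot, y to its left, z up, the work surface at z = 0. Lengths are in mm, angles in rad, forces in N, time in s.
With the tool pointing down it reaches from about 325 to 900 mm from the base axis. Payload 3.5 kg.
Tool frame: the origin (TCP) lies at the very end of the fingers, on their centre line; the grasp point (between the pads) lies behind it (manip.tcp_to_grasp is the z of the grasp point in the tool frame, in mm); z points along the fingers, y is the line along which they close (so a half turn about z gives the same grasp; the last joint's range is limited). The gripper opens to 85 mm and grips with 20 to 120 N. Pads are 22 mm wide; open, the fingers measure 114 mm over their backs; the gripper's body (76 mm by 85 mm) begins 54 mm behind the grasp point. The pads swing forward as they close: fully open they stand 13 mm farther back than shut.
Start: joints at [-0.103, 0.276, -0.026, 1.268, 0, 1.467], TCP at [624.997, -0.01, 231.313] pointing down, gripper open.
Joint ranges: [-3.12, 3.12], [-0.85, 1.88], [-1.08, 1.24], [-1.95, 2.15], [-1.57, 1.53], [-3.14, 3.14]. Speed limits (rad/s): [2.57, 2.57, 3.14, 3.14, 3.14, 3.14].

### API

Orientations are given as a unit quaternion [x, y, z, w].
In Python, from rig import manip gives the robot as it stands.
- The arm moves only by the tool play_rows, never from a script. Its arguments are lists of equal length, an entry for each row: "slide": the shift along the tool's x, y, z in cm, a list of three; "turn": the turn about the tool's z in degrees. In form: {"slide": [[x, y, z], ...], "turn": [turn, ...]}. A call has 1 to 12 rows; each row shifts and turns the commanded pose from where the row before left it, along the tool's axes as they then stand; what a row does not reach is not made up. A row lasts 1/10 s, in which the tool goes at most 50 mm and 8.59 degrees, less where a joint would pass 70% of its speed; a pose out of reach is approached as far as the arm can. A call with a gripper value outside its range is refused whole. "hand" is the closure, from 0 (fully open) to 1 (shut), set as the call begins (left out, the last holds). The fingers move at their own pace and stop on an object; "grip_force" is the grip in N (left out, the last holds). Time passes only in rows, so rows that do not move let the fingers close. It gives the time, the measured TCP pose, the force, the opening and the grip force at its end, in the units of the state.
- manip.sense(): the state, without advancing time (a new reading comes with each control period).
- manip.camera(name): name is "scene" or "side" or "wrist"; returns (picture, depth): 384x512x3 uint8, blue, green, red; 384x512 float32, mm along the optical axis (not along the pixel's ray), 0 where there is no reading.
- manip.camera_model(name): a dict with "K" (3x3 intrinsics, pixels), "k1" (the pictures are not rectified: a ray, as slopes to the right and down, at radius r is drawn at 1 + k1 r^2 times it, then the intrinsics apply), "R" (3x3) and "t" (3): a world point X has camera coordinates R X + t; the wrist camera has in their place "hand_eye" (4x4, takes a point from camera to tool coordinates, whose origin is the TCP and whose axes are the flange's). Camera axes: x right, y down, z forward; pixel columns grow to the right and rows downward; lengths in mm; the calibration is good to about 2 mm. A picture is of the moment at which its call begins: read the wrist's pose just before it. camera_model takes no time and is no camera call.
- manip.hand_in(): hands the job in; it is judged then, once.
Trained networks look in the newest picture that a camera, given by its name, has taken for a name from the list of things; names that differ only in an ending like _2 or _b are one class to them, and where a whole thing is asked for, a point or a joint stands for the part that bears it (a point fixed in the world has none). Each returns a list of dicts, best first, with "conf" (0 to 1); they miss things now and then, are a little off and sometimes report something else, mostly with a low value. They report only what shows in the picture. A call takes as long as a camera call. They do not tell look-alikes from the thing itself.
- manip.recognise(camera, thing): "box" ([left, top, right, bottom] in pixels, round what is visible of it).
- manip.cut_out(camera, thing): "region" (384x512 bool, what is visible of it) and "box" ([left, top, right, bottom] in pixels, round what is visible of it).
- manip.place_of(camera, thing): "centre" ([column, row] in pixels: a listed point, or the origin of a listed thing).
The state is a dict: "t": time; "qpos": joint angles; "joint_vel": joint speeds; "effort": joint torques, N m; "position": TCP position; "ee_rot": TCP orientation; "contact_force": force on the tool from outside, world axes, zero at the start; "ft_torque": the same for the moment, N m; "finger_gap": finger opening in mm; "gripper_force": force on a finger pad.
Only numpy, scipy, OpenCV 4.12 (cv2) and the standard library are available. Lean on these libraries where they do the work, as an engineer would, in place of code of your own. Each camera call takes 0.05 s, during which the arm holds its last target. There are 200 camera calls.

### The job

Brush out the steel pot clamped on the green rotary table: with the long brush, scrub three times right down to the pot's floor, each time pulling it back up until at least half of the bristle head is out of the pot, then stand the brush back in its grey stand. After that drop every square metal bar lying on the bench (two to four of them) end-down into the pot, so that each stands on the pot's floor, and only then press the green ready button fully down and let it go. No bar may be in the pot while it is brushed; leave the mug, torch, black lens cap, wrench, screwdriver and orange trays where they are.

Things in the scene. Friction and masses are not known exactly. Their poses are not given: they have to be found in the camera images.
- pot_floor (a point): Centre of the inner floor of the round steel pot, 27 mm above the bench; z up along the pot's axis. The pot is an open-topped steel cylinder, 76 mm outside, 68 mm inside, 90 mm deep, held fast in three dark jaws on a green disc (160 mm across, 22 mm high; jaws up to 46 mm above the bench and within the disc's edge). It does not move.
- pot_rim (a point): Centre of the pot's mouth, level with its rim, 117 mm above the bench.
- stand_floor (a point): Centre of the inner floor of the grey brush stand, 9 mm above the bench, z up. The stand is a fixed open cup, 58 mm outside, 50 mm inside, rim 68 mm above the bench, on a disc 90 mm across.
- brush: Long bottle brush, 210 mm, about 120 g; origin at the centre of its flat bristle end, z along the shaft towards the handle. Bristle head 0 to 75 mm from the origin, about 43 mm across, stiff (it does not bend); thin steel shaft to 100 mm; round red handle, 18 mm across, from 100 to 210 mm. It starts upright in the stand on its flat end.
- brush_tip (a point): Centre of the brush's flat bristle end (same point as the brush's origin), z towards the handle.
- brush_grip (a point): Point on the handle's axis 185 mm above the bristle end (25 mm below the handle's top).
- bar0_center (a point): Centre of a brass square bar, 130 x 15 x 15 mm, about 100 g, long along its own x axis; the two ends are alike. It starts lying flat on the bench to the left of the pot, its long axis within 0.3 rad of the world x axis; None if this bar is absent.
- bar1_center (a point): Centre of an aluminium square bar, 130 x 15 x 15 mm, about 100 g, long along its own x axis; the two ends are alike. It starts lying flat on the bench to the left of the pot, its long axis within 0.3 rad of the world x axis; None if this bar is absent.
- bar2_center (a point): Centre of a brass square bar, 130 x 15 x 15 mm, about 100 g, long along its own x axis; the two ends are alike. It starts lying flat on the bench to the left of the pot, its long axis within 0.3 rad of the world x axis; None if this bar is absent.
- bar3_center (a point): Centre of an aluminium square bar, 130 x 15 x 15 mm, about 100 g, long along its own x axis; the two ends are alike. It starts lying flat on the bench to the left of the pot, its long axis within 0.3 rad of the world x axis; None if this bar is absent.
- bar0: The same bar as bar0_center, origin at the middle of its underside (7.5 mm below its centre as it lies).
- bar1: The same bar as bar1_center, origin at the middle of its underside (7.5 mm below its centre as it lies).
- bar2: The same bar as bar2_center, origin at the middle of its underside (7.5 mm below its centre as it lies).
- bar3: The same bar as bar3_center, origin at the middle of its underside (7.5 mm below its centre as it lies).
- ready (a joint): Travel of the green push button: 0 up, 0.006 m fully down against a spring that takes about 5 N; springs back.
- ready_top (a point): Centre of the top face of the green button (30 mm across), which is pressed straight down. It sits on a grey control box 75 x 70 mm, 45 mm high, fixed to the bench.
- mug: White mug, 80 mm across, 90 mm high; bystander.
- torch: Red torch, 120 mm long, lying; bystander.
- lens_cap: Black round lens cap, 60 mm across, 14 mm high, lying on the robot's side of the brush stand; bystander.
- wrench: Steel wrench, 160 mm, lying; bystander.
- driver: Screwdriver with yellow handle, 190 mm, lying; bystander.
- tray_a: Orange open tray, 100 x 80 x 50 mm; bystander.
- tray_b: Orange open tray, 100 x 80 x 50 mm; bystander.
Not all that is in view belongs to the job. Leave any pink or yellow look-alike of the part that bears stand_floor alone.

How it is judged:
By the outcome, as a careful person would: the job done as asked, in the order asked, and still so for the second after the job is handed in, with the robot touching nothing.
Of bar0, bar1, bar2, bar3 only 2 to 4 are there at a start; the rules pass over those that are not, and their reading is None.
At some moment in a run one of bar0, bar1, bar2, bar3 may be knocked a few centimetres aside while the robot is not near it.
It also fails if it takes over 210 s, if anything falls off the work surface, if the arm or the gripper's body presses on something with over 40 N, if the wrist force passes 120 N, or if a joint passes its speed limit or range.

## Working session

There is one attempt and no reset: what is moved stays moved. The work goes in short steps, Python scripts to look and compute and a tool call to move; the robot and the scene stay as the last step left them, time stands still between calls to the robot, and variables do not carry over. Pictures are saved under pics/ and viewed, at most 14 in all, crops included, and the job is handed in when it is done.

Besides the shell and the picture viewer there is one more tool, called after "Request:" by a JSON object that holds its "name" and its "arguments", one argument or row to a line. play_rows: Moves the arm, as the interface text tells. Its arguments: {"type":"object","properties":{"slide":{"type":"array","items":{"type":"array","items":{"type":"number"}}},"turn":{"type":"array","items":{"type":"number"}},"hand":{"type":"number"},"grip_force":{"type":"number"}},"required":["slide","turn"]}

```bash
ls; mkdir -p pics; cat > h.py <<'E'
import numpy as np, cv2
from scipy.spatial.transform import Rotation as Rot
from rig import manip
def cam(n):
    s=manip.sense(); im,d=manip.camera(n); m=manip.camera_model(n)
    if 'R' in m: R=np.array(m['R']);t=np.array(m['t']).ravel(); Rc=R.T; c=-R.T@t
    else:
        H=np.array(m['hand_eye']); Rt=Rot.from_quat(s['ee_rot']).as_matrix()
        Rc=Rt@H[:3,:3]; c=Rt@H[:3,3]+np.array(s['position'])
    return dict(im=im,d=d,K=np.array(m['K']),k1=m['k1'],Rc=Rc,c=c)
def ray(C,u,v):
    K=C['K'];p=np.array([(u-K[0,2])/K[0,0],(v-K[1,2])/K[1,1]],float);q=p.copy()
    for _ in range(20): q=p/(1+C['k1']*(q**2).sum(0))
    return np.array([q[0],q[1],np.ones_like(q[0])])
def atz(C,u,v,z):
    r=C['Rc']@ray(C,u,v); return C['c']+r*((z-C['c'][2])/r[2])
def cloud(C):
    v,u=np.mgrid[:384,:512]; r=ray(C,u.ravel(),v.ravel())
    P=(C['Rc']@(r*C['d'].ravel())).T+C['c']; P[C['d'].ravel()==0]=np.nan
    return P.reshape(384,512,3)
E
python3 - <<'E'
from h import *
s=manip.sense();print(s, manip.tcp_to_grasp)
for n in('scene','side','wrist'):
    C=cam(n);print(n,C['c'].round(),C['Rc'].round(2).tolist(),C['K'].round(1).tolist(),C['k1']);cv2.imwrite(f'pics/{n}0.png',C['im'])
    for th in('pot_rim','stand_floor','brush_grip','brush_tip','bar0_center','bar1_center','ready_top','lens_cap'):
        print(th,[(round(o['conf'],2),np.round(o['centre']).tolist()) for o in manip.place_of(n,th)])
E
```

```text
pics
{'t': 0.0, 'qpos': array([-1.03379883e-01,  2.77163115e-01, -2.78942119e-02,  1.26799834e+00,
        2.90704715e-05,  1.46737981e+00]), 'joint_vel': array([-0.0013769 ,  0.00013134,  0.00052455, -0.00109589,  0.00169169,
        0.00137083]), 'effort': array([-1.23772923e-03, -4.45513523e+01,  2.95201170e+01,  1.64704624e-02,
       -2.18722530e-04, -1.59438730e-05]), 'position': array([6.24217955e+02, 9.22629309e-02, 2.30134722e+02]), 'ee_rot': array([ 7.07093390e-01,  7.07119270e-01, -7.00800014e-04, -8.86140353e-04]), 'contact_force': array([-0.57446912,  0.27856008,  0.34481213]), 'ft_torque': array([-0.03252199, -0.03300126, -0.02353132]), 'gripper_force': 0.0, 'finger_gap': 84.98351412078159} -18.700000000000003
scene [1150. -295. 1050.] [[0.43, 0.73, -0.53], [0.9, -0.35, 0.25], [-0.0, -0.58, -0.81]] [[426.9, 0.0, 258.7], [0.0, 426.9, 191.9], [0.0, 0.0, 1.0]] -0.08538168593303164
pot_rim [(0.8, [234.0, 190.0])]
stand_floor [(0.96, [195.0, 254.0]), (0.78, [233.0, 329.0]), (0.61, [142.0, 175.0]), (0.58, [274.0, 292.0])]
brush_grip [(0.55, [187.0, 217.0])]
brush_tip []
bar0_
[... 382 characters left out ...]
 [(0.92, [253.0, 178.0]), (0.75, [179.0, 172.0]), (0.57, [354.0, 177.0])]
brush_grip [(0.66, [251.0, 125.0])]
brush_tip []
bar0_center [(0.69, [251.0, 278.0]), (0.64, [254.0, 271.0]), (0.53, [153.0, 270.0])]
bar1_center []
ready_top [(0.52, [306.0, 147.0])]
lens_cap [(0.51, [310.0, 192.0]), (0.33, [274.0, 151.0])]
wrist [624.  76. 374.] [[1.0, -0.0, -0.0], [-0.0, -0.96, -0.29], [-0.0, 0.29, -0.96]] [[304.0, 0.0, 255.8], [0.0, 304.0, 190.4], [0.0, 0.0, 1.0]] -0.03319687779721735
pot_rim [(0.92, [130.0, 247.0])]
stand_floor [(0.87, [227.0, 308.0]), (0.57, [15.0, 330.0])]
brush_grip []
brush_tip []
bar0_center []
bar1_center []
ready_top [(0.56, [352.0, 103.0])]
lens_cap [(0.93, [97.0, 297.0])]
```

```bash
cd pics; python3 -c "
import cv2;cv2.imwrite('s0.png',cv2.resize(cv2.imread('scene0.png'),(800,600)));cv2.imwrite('d0.png',cv2.resize(cv2.imread('side0.png'),(800,600)))"
```

```text
(no output)
```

View pics/s0.png

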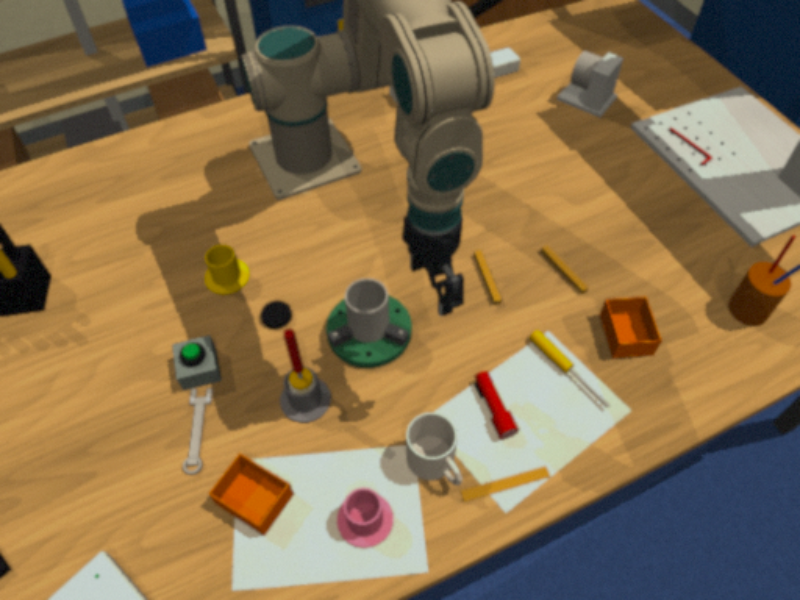

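View pics/d0.png

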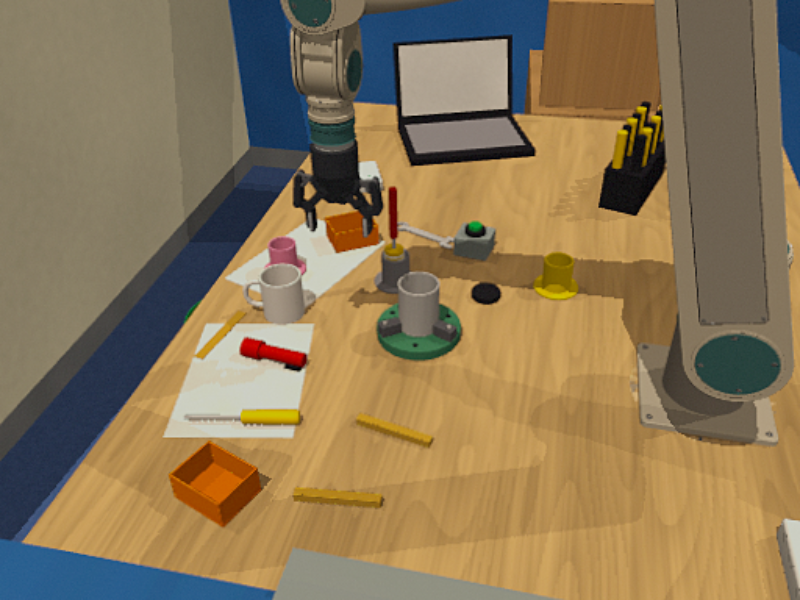

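Scene (800×600 picture) shows the following:
- **Stand:** the grey one with the brush is at (305,395). The yellow (225,270) and pink (365,515) ones are decoys.
- **Brush:** red handle at (293,350). The red torch at (495,403) is not it.
- **Pot:** (368,310), with the lens cap at (276,314) and the button at (192,352).
- **Bars:** (488,276) and (565,268). Possible lookalikes are the orange strip at (505,483) and the screwdriver at (565,365).

Next I measure these and check one close crop.

```bash
python3 - <<'E'
from h import *
tiles=[]
for n in('scene','side'):
    C=cam(n);P=cloud(C)
    print(n)
    S=.64
    pts={'scene':dict(barA=(488,276),barB=(565,268),strip=(505,483),strip_e=(463,493),strip_f=(546,472),button=(191,350),pink=(365,500),yel=(222,255),mug=(432,430),cap=(276,314),stripbench=(530,520)),
         'side':dict(barA=(395,430),barB=(338,497),strip=(220,335),strip_e=(200,355),strip_f=(240,315),button=(476,228),cap=(486,293))}[n]
    for k,(u,v) in pts.items(): print(k,P[int(v*S),int(u*S)].round(1))
    # vertical things: pot rim points & brush & stand
    for nm,zlo,zhi,c,r in(('pot',112,122,None,0),):
        pass
    hsv=cv2.cvtColor(C['im'],cv2.COLOR_BGR2HSV)
    red=((hsv[...,0]<6)|(hsv[...,0]>174))&(hsv[...,1]>150)&(P[...,2]>95)
    q=P[red&(P[...,0]>300)&(P[...,0]<900)];print('brush handle n',len(q)); 
    for lo in range(100,230,20):
        w=q[(q[:,2]>lo)&(q[:,2]<lo+20)]; 
        if len(w):print(lo,np.median(w,0).round(1))
    for th in ('bar0_center','bar1_center'):
        for o in manip.cut_out(n,th):
            m=o['region'];Q=P[m];Q=Q[~np.isnan(Q[:,0])]
            c,(w,h),a=cv2.minAreaRect(Q[:,:2].astype(np.float32));print(th,round(o['conf'],2),o['box'],np.round(c,1),round(w),round(h),round(a,1),'z',np.percentile(Q[:,2],[10,50,90]).round(1))
    for th in('pot_rim','stand_floor'):
        for o in manip.cut_out(n,th):
            Q=P[o['region']];Q=Q[~np.isnan(Q[:,0])];zr=117 if th=='pot_rim' else 68
            w=Q[abs(Q[:,2]-zr)<6]; 
            if len(w)>5:
                (x,y),r=cv2.minEnclosingCircle(w[:,:2].astype(np.float32));print(th,round(o['conf'],2),len(w),round(x,1),round(y,1),round(r,1))
    np.save(f'{n}P.npy',P)
    if n=='scene':
        a=C['im'][150:200,290:390];b=C['im'][290:330,280:360]
        tiles=[cv2.resize(a,(600,300),interpolation=2),cv2.resize(b,(600,300),interpolation=2)]
cv2.imwrite('pics/c1.png',np.vstack(tiles))
E
```

```text
scene
barA [490.9 201.2  10.7]
barB [539.7 350.2   9.1]
strip [870.2  17.    3. ]
strip_e [853.5 -51.9   1.9]
strip_f [883.6  86.8   2.4]
button [ 444.9 -371.8   67.3]
pink [ 801.3 -201.5   17.6]
yel [ 235.2 -258.9   39.3]
mug [744.  -53.6  28.5]
cap [ 395.8 -207.4   14.7]
stripbench [937.9  24.1  -2.3]
brush handle n 125
100 [768.6 638.3 115.5]
120 [ 593.3 -219.8  128.9]
140 [ 593.3 -219.2  149.6]
160 [ 593.2 -219.6  168.7]
180 [ 593.8 -219.5  190.5]
200 [ 593.  -219.2  215.4]
220 [ 590.2 -220.2  220.3]
bar0_center 0.52 [301.7, 154.5, 322.5, 194.5] [491.2 202.6] 23 129 78.4 z [ 8.3 14.1 17.1]
pot_rim 0.7 144 502.6 -60.7 39.2
stand_floor 0.81 99 260.5 -267.0 30.8
stand_floor 0.8 67 585.7 -222.2 28.7
side
barA [486.8 209.7  15. ]
barB [537.8 354.6  12.1]
strip [8.721e+02 2.290e+01 3.000e-01]
strip_e [878.5  90.1   4.8]
strip_f [857.7 -42.1   2.3]
button [ 439.2 -359.5   65.6]
cap [ 390.9 -191.    18. ]
brush handle n 156
100 [ 584.  -210.9  115.1]
120 [ 582.5 -210.2  130.5]
140 [ 584.3 -208.4  149.2]
160 [ 583.9 -209.2  170.1]
180 [ 583.5 -210.6  190.4]
200 [ 584.  -210.2  210.3]
220 [  583.6 -1072.3   223.3]
bar0_center 0.87 [228.4, 262.0, 275.8, 286.2] [488.7 198.1] 32 132 77.9 z [ 3.8 14.  17.2]
pot_rim 0.65 156 502.1 -56.7 40.8
stand_floor 0.73 35 580.6 -205.6 25.9
stand_floor 0.66 92 824.6 -209.6 33.1
stand_floor 0.59 90 253.6 -263.1 33.5
```

View pics/c1.png

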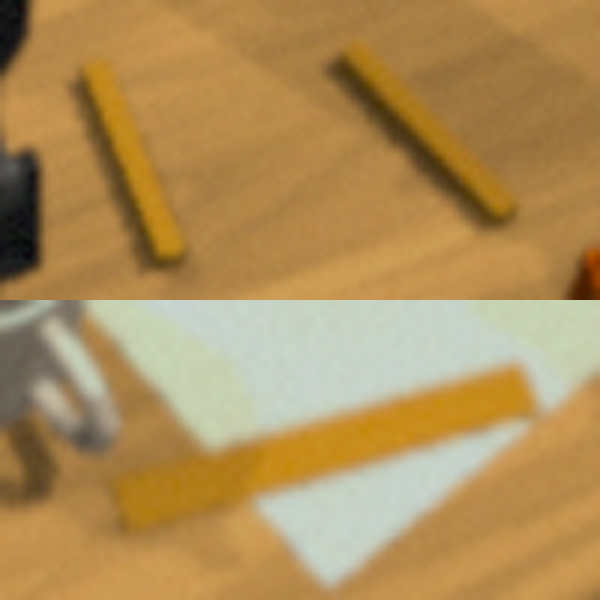

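Crop: two brass square bars at the left of the pot. The strip is flat (about 2 mm high and lying along y), so it is a ruler and I leave it. No aluminium bars are visible.

Now I move near the brush.

Request:
{"name": "play_rows", "arguments": {
  "slide": [
    [-3,-0.8,-0.3],
    [-3,-0.8,-0.3],
    [-3,-0.8,-0.3],
    [-3,-0.8,0],
    [-3,-0.7,0],
    [0,0,0]
  ],
  "turn": [0,0,0,0,0,0],
  "hand": 0
}}

```text
t: 2.45
position: [585.4, -153.2, 240.4]
ee_rot: [0.709, 0.706, -0.0, 0.001]
contact_force: [0.1, 0.2, -0.5]
finger_gap: 85.2
gripper_force: 0.0
```

```bash
cat > look.py <<'E'
from h import *
import sys
C=cam('wrist');P=cloud(C);print(manip.sense()['position'].round(1))
cv2.imwrite(f'pics/{sys.argv[1]}.png',cv2.resize(C['im'],(768,576)))
for th,z in(('pot_rim',117),('brush_grip',194),('stand_floor',9),('ready_top',62),('lens_cap',0),('bar0_center',7.5),('bar1_center',7.5)):
    print(th,[(round(o['conf'],2),np.round(o['centre']).tolist(),atz(C,*o['centre'],z).round(1).tolist()) for o in manip.place_of('wrist',th)])
for th,zr in(('pot_rim',117),('stand_floor',68)):
    for o in manip.cut_out('wrist',th):
        Q=P[o['region']];w=Q[abs(Q[:,2]-zr)<6]
        if len(w)>5:
            (x,y),r=cv2.minEnclosingCircle(w[:,:2].astype(np.float32));print(th,round(o['conf'],2),len(w),round(x,1),round(y,1),round(r,1))
for th in('bar0_center','bar1_center'):
    for o in manip.cut_out('wrist',th):
        Q=P[o['region']];Q=Q[~np.isnan(Q[:,0])];Q=Q[(Q[:,2]>10)&(Q[:,2]<25)]
        if len(Q)>20:
            c,(w,h),a=cv2.minAreaRect(Q[:,:2].astype(np.float32));print(th,round(o['conf'],2),np.round(o['box']),np.round(c,1),round(w),round(h),round(a,1),'med',np.median(Q,0).round(1))
E
python3 look.py w1
```

```text
[ 585.7 -151.5  240.4]
pot_rim [(0.65, [158.0, 75.0], [504.1, -59.5, 117.0]), (0.17, [255.0, 207.0], [583.7, -175.6, 117.0])]
brush_grip [(0.9, [257.0, 293.0], [585.5, -214.0, 194.0]), (0.6, [409.0, 90.0], [676.2, -73.4, 194.0])]
stand_floor [(0.81, [251.0, 206.0], [578.0, -213.5, 9.0]), (0.75, [19.0, 237.0], [256.3, -258.8, 9.0]), (0.64, [439.0, 201.0], [826.0, -208.9, 9.0])]
ready_top []
lens_cap [(0.85, [114.0, 195.0], [394.8, -201.0, 0.0])]
bar0_center []
bar1_center []
pot_rim 0.85 1732 501.8 -58.2 38.2
stand_floor 0.72 226 273.9 -264.5 24.2
stand_floor 0.66 414 582.9 -217.0 28.8
stand_floor 0.61 819 822.3 -209.4 29.2
```

View pics/w1.png

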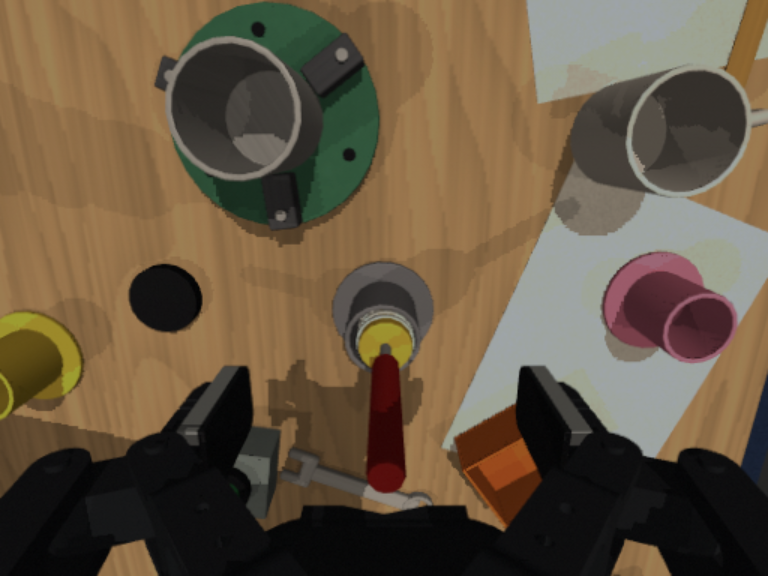

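The wrist picture shows the brush in the grey stand, with the handle centred between the fingers at (386,425). The pot is at (235,108). Now to grasp.

Request:
{"name": "play_rows", "arguments": {
  "slide": [
    [-3.3,0,0],
    [-3.3,0,0],
    [0,0,3],
    [0,0,3.5],
    [0,0,0]
  ],
  "turn": [0,0,0,0,0]
}}

```text
t: 3.55
position: [582.1, -214.4, 169.9]
ee_rot: [0.707, 0.707, -0.002, -0.005]
contact_force: [0.0, 0.8, -1.0]
finger_gap: 85.4
gripper_force: 0.0
```

Request:
{"name": "play_rows", "arguments": {
  "slide": [
    [0,0,0],
    [0,0,0],
    [0,0,0],
    [0,0,0],
    [0,0,0],
    [0,0,0],
    [0,0,0],
    [0,0,0]
  ],
  "turn": [0,0,0,0,0,0,0,0],
  "hand": 1,
  "grip_force": 80
}}

```text
t: 4.35
position: [586.7, -216.4, 176.8]
ee_rot: [0.707, 0.707, 0.0, 0.001]
contact_force: [-1.1, 0.3, 6.2]
finger_gap: 16.1
gripper_force: 78.2
```

Request:
{"name": "play_rows", "arguments": {
  "slide": [
    [0,0,-1],
    [0,0,-2],
    [0,0,-2.5],
    [0,0,-3],
    [0,0,-3],
    [0,0,-2],
    [0,0,0],
    [0,0,0]
  ],
  "turn": [0,0,0,0,0,0,0,0]
}}

```text
t: 5.15
position: [585.9, -215.9, 309.9]
ee_rot: [0.707, 0.707, -0.0, -0.0]
contact_force: [0.0, -0.3, -1.5]
finger_gap: 16.3
gripper_force: 78.2
```

```bash
python3 - <<'E'
from h import *
s=manip.sense();print(s['position'].round(1),s['contact_force'].round(1))
C=cam('wrist');cv2.imwrite('pics/w2.png',cv2.resize(C['im'],(768,576)))
for n in('wrist','scene','side'):
    C=C if n=='wrist' else cam(n);P=cloud(C)
    for th in('brush_grip','brush_tip','pot_rim'):print(n,th,[(round(o['conf'],2),np.round(o['centre']).tolist()) for o in manip.place_of(n,th)])
    for o in manip.cut_out(n,'brush')[:1]:
        Q=P[o['region']];Q=Q[(abs(Q[:,0]-586)<60)&(abs(Q[:,1]+217)<60)];print('z range',np.percentile(Q[:,2],[1,50,99]).round(1))
        for lo in range(130,300,20):
            w=Q[(Q[:,2]>lo)&(Q[:,2]<lo+20)]
            if len(w)>4:print(lo,len(w),np.median(w,0).round(1))
E
```

```text
[ 585.9 -215.9  309.9] [ 0.  -0.3 -1.5]
wrist brush_grip [(0.76, [260.0, 263.0])]
wrist brush_tip [(0.89, [254.0, 171.0]), (0.36, [257.0, 267.0])]
wrist pot_rim []
z range [153.9 304.5 352.6]
150 135 [ 584.2 -196.5  160. ]
170 189 [ 585.2 -196.8  180.6]
190 347 [ 584.4 -198.2  207.2]
210 1334 [ 584.4 -210.4  216.7]
230 52 [ 583.8 -208.4  247.6]
250 239 [ 584.6 -208.1  260.5]
270 332 [ 584.6 -208.2  280.7]
290 438 [ 584.7 -208.2  300.8]
scene brush_grip [(0.71, [179.0, 187.0]), (0.37, [198.0, 255.0])]
scene brush_tip [(0.96, [189.0, 227.0])]
scene pot_rim [(0.78, [233.0, 187.0]), (0.39, [273.0, 295.0])]
z range [150.1 212.4 294. ]
130 6 [ 601.  -225.2  146.1]
150 77 [ 601.2 -222.6  160.1]
170 81 [ 601.5 -220.5  180.4]
190 95 [ 600.9 -221.1  202.7]
210 182 [ 588.5 -220.   215. ]
230 18 [ 589.5 -219.   245.3]
250 44 [ 591.6 -219.7  260.8]
270 42 [ 591.6 -218.8  279.7]
290 17 [ 592.1 -219.6  293. ]
side brush_grip [(0.85, [248.0, 84.0]), (0.72, [251.0, 280.0])]
side brush_tip [(0.78, [253.0, 139.0])]
side pot_rim [(0.82, [268.0, 182.0])]
z range [145.2 216.5 351.9]
130 16 [ 581.4 -202.4  145.8]
150 77 [ 582.1 -199.7  159.6]
170 82 [ 580.8 -199.1  180.7]
190 84 [ 583.5 -199.5  200.7]
210 90 [ 583.9 -208.7  217.1]
230 18 [ 585.7 -212.5  242.9]
250 38 [ 583.7 -210.2  259.7]
270 41 [ 585.6 -209.1  280.6]
290 37 [ 585.8 -209.   299.6]
```

View pics/w2.png

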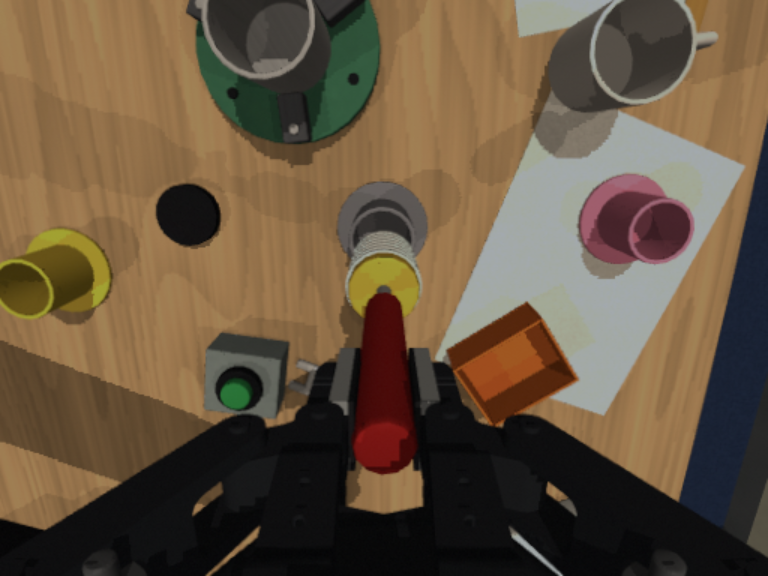

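The brush is held upright, clear of the stand, with its tip at about z 143. Next I move it over the pot.

Request:
{"name": "play_rows", "arguments": {
  "slide": [
    [2.6,-1.4,0],
    [2.6,-1.4,0],
    [2.6,-1.4,0],
    [2.6,-1.4,0],
    [2.6,-1.4,0],
    [2.6,-1.4,0],
    [0,0,0],
    [0,0,0],
    [0,0,0]
  ],
  "turn": [0,0,0,0,0,0,0,0,0]
}}

```text
t: 6.8
position: [502.5, -60.5, 310.5]
ee_rot: [0.707, 0.707, 0.0, 0.0]
contact_force: [-0.1, -0.3, -1.5]
finger_gap: 16.3
gripper_force: 78.3
```

```bash
python3 - <<'E'
from h import *
s=manip.sense();print(s['position'].round(1),s['contact_force'].round(1))
C=cam('wrist');P=cloud(C)
for th in('brush','pot_rim'):
  for o in manip.cut_out('wrist',th)[:1]:
    Q=P[o['region']];print(th,o['conf'],np.nanpercentile(Q[:,2],[1,99]))
    if th=='brush':
        w=Q[(Q[:,2]>150)&(Q[:,2]<215)&(abs(Q[:,0]-500)<40)];print('x span',np.percentile(w[:,0],[1,50,99]),'top',np.percentile(w[:,1],[1,99]))
    else:
        w=Q[abs(Q[:,2]-117)<6];A=np.c_[w[:,:2],np.ones(len(w))];x=np.linalg.lstsq(A,-(w[:,:2]**2).sum(1),rcond=None)[0];print('fit',-x[:2]/2,len(w))
E
```

```text
[502.5 -60.5 310.5] [-0.1 -0.3 -1.5]
brush 0.76 [159.73432164 353.20615213]
x span [480.95265732 501.15532477 521.89590566] top [-62.54678254 -39.06886141]
pot_rim 0.66 [ 19.84606807 117.61132853]
fit [501.0853431  -57.77764169] 559
```

Request:
{"name": "play_rows", "arguments": {
  "slide": [
    [0.2,0,2],
    [0,0,3],
    [0,0,3],
    [0,0,2],
    [0,0,0.7],
    [0,0,0],
    [0,0,0.3],
    [0,0,0.3],
    [0,0,0]
  ],
  "turn": [0,0,0,0,0,0,0,0,0]
}}

```text
t: 7.85
position: [502.5, -58.2, 198.0]
ee_rot: [0.707, 0.707, 0.0, 0.001]
contact_force: [-0.7, 0.3, -0.6]
finger_gap: 16.1
gripper_force: 78.3
```

Request:
{"name": "play_rows", "arguments": {
  "slide": [
    [0,0,0.2],
    [0,0,0.1],
    [0,0,0.1],
    [0,0,0]
  ],
  "turn": [0,0,0,0]
}}

```text
t: 8.25
position: [502.6, -58.1, 194.9]
ee_rot: [0.707, 0.707, 0.0, 0.001]
contact_force: [-1.7, 0.7, 5.6]
finger_gap: 16.2
gripper_force: 79.3
```

Contact with the floor. Now the strokes.

Request:
{"name": "play_rows", "arguments": {
  "slide": [
    [0,0,0.1],
    [0,0,0],
    [0,0,-2.5],
    [0,0,-3],
    [0,0,-1.7],
    [0,0,0],
    [0,0,0],
    [0,0,2.5],
    [0,0,3],
    [0,0,1.7],
    [0,0,0],
    [0,0,0]
  ],
  "turn": [0,0,0,0,0,0,0,0,0,0,0,0]
}}

```text
t: 9.45
position: [502.4, -58.1, 193.1]
ee_rot: [0.707, 0.707, 0.0, 0.001]
contact_force: [-1.7, -0.9, 9.4]
finger_gap: 16.0
gripper_force: 80.5
```

Request:
{"name": "play_rows", "arguments": {
  "slide": [
    [0,0,0],
    [0,0,0],
    [0,0,-2.5],
    [0,0,-3],
    [0,0,-1.7],
    [0,0,0],
    [0,0,0],
    [0,0,2.5],
    [0,0,3],
    [0,0,1.7],
    [0,0,0],
    [0,0,0]
  ],
  "turn": [0,0,0,0,0,0,0,0,0,0,0,0]
}}

```text
t: 10.65
position: [501.5, -58.0, 191.5]
ee_rot: [0.707, 0.707, -0.0, -0.0]
contact_force: [-1.4, -0.1, 5.7]
finger_gap: 16.0
gripper_force: 80.3
```

Request:
{"name": "play_rows", "arguments": {
  "slide": [
    [0,0,0],
    [0,0,-2.5],
    [0,0,-3],
    [0,0,-3],
    [0,0,-3],
    [0,0,0],
    [0,0,0]
  ],
  "turn": [0,0,0,0,0,0,0]
}}

```text
t: 11.35
position: [501.4, -57.9, 305.6]
ee_rot: [0.707, 0.707, -0.001, -0.001]
contact_force: [0.7, 0.2, -2.0]
finger_gap: 16.1
gripper_force: 79.5
```

```bash
cat > brush.py <<'E'
from h import *
s=manip.sense();p=s['position'];print(p.round(1),s['contact_force'].round(1))
for n in('wrist','scene','side'):
    C=cam(n);P=cloud(C)
    for o in manip.cut_out(n,'brush')[:1]:
        Q=P[o['region']];Q=Q[(abs(Q[:,:2]-p[:2])<50).all(1)];z=np.percentile(Q[:,2],[1,99]);print(n,'z',z.round(1))
        for a,b in((70,-137,),):
            pass
        for lo,hi in((p[2]-165,p[2]-105),(p[2]-70,p[2]-20)):
            w=Q[(Q[:,2]>lo)&(Q[:,2]<hi)]
            if len(w)>9: print(len(w),'med',np.median(w,0).round(1),'span',np.percentile(w,[2,98],axis=0)[:,:2].round(1).tolist())
E
python3 brush.py
```

```text
[501.4 -57.9 305.6] [ 0.7  0.2 -2. ]
wrist z [159.4 351.8]
444 med [497.7 -39.6 179.5] span [[479.4, -49.1], [516.0, -37.2]]
567 med [499.5 -50.5 267.7] span [[491.5, -55.0], [507.5, -49.1]]
scene z [147.4 291.2]
199 med [514.7 -68.  175.6] span [[497.1, -82.2], [520.2, -44.4]]
80 med [505.7 -63.3 264.4] span [[497.7, -69.0], [509.2, -54.0]]
side z [143.1 351. ]
276 med [495.5 -42.7 172.9] span [[478.3, -59.6], [519.2, -34.8]]
101 med [499.4 -52.  264. ] span [[492.3, -57.7], [508.7, -47.4]]
```

Three strokes are done. Back toward the stand, with a look at the empty stand on the way.

Request:
{"name": "play_rows", "arguments": {
  "slide": [
    [-1,2.1,-0.5],
    [-1,2.1,0],
    [-1.5,2.2,0],
    [-1.5,2.2,0],
    [0,0,0],
    [0,0,0],
    [0,0,0]
  ],
  "turn": [0,0,0,0,0,0,0]
}}

```text
t: 12.35
position: [587.2, -107.6, 311.8]
ee_rot: [0.707, 0.707, -0.0, -0.001]
contact_force: [-0.2, 0.1, -1.3]
finger_gap: 16.4
gripper_force: 79.1
```

```bash
cat > stand.py <<'E'
from h import *
from scipy.optimize import least_squares
s=manip.sense();print(s['position'].round(1))
for n in('wrist','scene','side'):
    C=cam(n);P=cloud(C)
    m=(abs(P[...,2]-66)<7)&(np.hypot(P[...,0]-585,P[...,1]+217)<36);w=P[m]
    # top-ring points: fit mean radius 27
    w=w[w[:,2]>64]
    if len(w)>8:
        f=least_squares(lambda c:np.hypot(w[:,0]-c[0],w[:,1]-c[1])-27,[585,-217],loss='soft_l1');print(n,len(w),f.x.round(1),np.median(abs(f.fun)).round(1),'bbox',np.percentile(w,[2,98],axis=0)[:,:2].round(1).tolist())
    print([(round(o['conf'],2),atz(C,*o['centre'],9).round(1).tolist()) for o in manip.place_of(n,'stand_floor')])
E
python3 stand.py; python3 brush.py
```

```text
[ 587.2 -107.6  311.8]
wrist 65 [ 582.4 -216.6] 0.9 bbox [[556.1, -225.0], [609.4, -196.0]]
[(0.88, [256.4, -257.8, 9.0]), (0.72, [827.3, -208.2, 9.0]), (0.7, [556.0, -404.1, 9.0])]
scene 106 [ 584.5 -221.2] 1.2 bbox [[557.0, -248.8], [612.0, -193.8]]
[(0.72, [721.8, 371.5, 9.0]), (0.66, [820.2, -202.8, 9.0]), (0.62, [256.1, -265.0, 9.0]), (0.57, [590.3, -224.6, 9.0]), (0.46, [536.3, 354.5, 9.0])]
side 64 [ 584.5 -215.3] 1.6 bbox [[557.6, -244.7], [610.3, -186.1]]
[(0.66, [822.7, -201.0, 9.0]), (0.6, [589.2, -217.5, 9.0])]
[ 587.7 -107.7  312.6] [-0.  -0.8 -1.2]
wrist z [166.8 358.8]
441 med [584.5 -89.5 186.5] span [[566.3, -99.6], [603.5, -87.1]]
573 med [ 585.8 -100.4  275.1] span [[577.5, -106.4], [594.0, -99.1]]
```

Request:
{"name": "play_rows", "arguments": {
  "slide": [
    [-2.5,0,0],
    [-2.5,0,0],
    [-2.5,-0.1,0],
    [-2.5,0,0],
    [-0.5,0,1.5],
    [0,0,2.5],
    [0,0,2],
    [0,0,0],
    [0,0,0],
    [0,0,0]
  ],
  "turn": [0,0,0,0,0,0,0,0,0,0]
}}

```text
t: 13.95
position: [587.7, -212.9, 253.6]
ee_rot: [0.707, 0.707, 0.0, 0.001]
contact_force: [0.0, 1.4, -0.5]
finger_gap: 16.2
gripper_force: 79.2
```

```bash
python3 stand.py; python3 brush.py; python3 - <<'E'
from h import *
t=[]
for n,c in(('scene',(196,245)),('side',(253,165)),('wrist',(256,190))):
    C=cam(n);u,v=c;t.append(cv2.resize(C['im'][v-50:v+50,u-45:u+45] if n!='wrist' else C['im'][60:260,166:346],(260,289)))
cv2.imwrite('pics/st.png',np.hstack(t))
E
```

```text
[ 587.7 -212.9  253.6]
wrist 330 [ 582.8 -217.6] 1.0 bbox [[555.3, -226.2], [610.7, -189.4]]
[(0.96, [583.0, -214.3, 9.0]), (0.81, [257.9, -256.7, 9.0]), (0.8, [824.9, -209.1, 9.0])]
scene 69 [ 584.4 -221.2] 1.2 bbox [[564.4, -248.9], [612.9, -193.2]]
[(0.78, [597.8, -216.7, 9.0]), (0.71, [250.4, -263.9, 9.0]), (0.6, [819.4, -201.1, 9.0]), (0.57, [405.9, -205.7, 9.0])]
side 59 [ 584.5 -215.1] 1.5 bbox [[556.8, -239.8], [610.9, -187.2]]
[(0.74, [254.1, -283.0, 9.0]), (0.71, [593.6, -221.8, 9.0]), (0.63, [817.6, -203.3, 9.0]), (0.35, [724.7, -739.9, 9.0])]
[ 587.4 -213.1  253.1] [ 1.1  0.5 -1.3]
wrist z [107.  299.3]
443 med [ 584.2 -195.   127. ] span [[566.4, -205.1], [603.6, -192.6]]
579 med [ 585.5 -205.8  215.7] span [[577.3, -211.5], [593.7, -204.5]]
scene z [ 95.7 235.9]
189 med [ 602.7 -220.4  121.1] span [[587.5, -238.3], [607.3, -198.4]]
77 med [ 593.4 -217.8  212.8] span [[586.2, -225.2], [596.0, -208.4]]
side z [ 92.  297.8]
211 med [ 581.6 -197.1  120.4] span [[565.8, -214.7], [603.2, -190.0]]
76 med [ 585.3 -206.8  211.1] span [[578.7, -215.6], [595.6, -202.8]]
```

View pics/st.png

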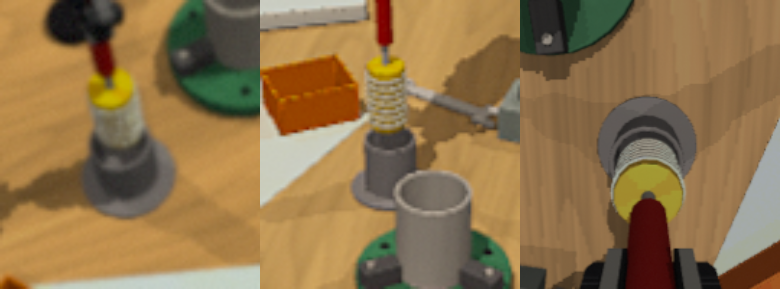

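The picture shows the brush just above the grey stand's mouth. The cameras agree it needs about −2.7 mm in y and −1 mm in x. Lowering in steps.

Request:
{"name": "play_rows", "arguments": {
  "slide": [
    [-0.3,-0.1,0],
    [0,0,1],
    [0,0,1],
    [0,0,1],
    [0,0,1],
    [0,0,0.5],
    [0,0,0],
    [0,0,0]
  ],
  "turn": [0,0,0,0,0,0,0,0]
}}

```text
t: 15.5
position: [586.1, -216.0, 207.3]
ee_rot: [0.707, 0.707, -0.0, -0.0]
contact_force: [0.4, 0.2, -1.5]
finger_gap: 16.3
gripper_force: 79.2
```

Request:
{"name": "play_rows", "arguments": {
  "slide": [
    [0,0,1],
    [0,0,1],
    [0,0,0.8],
    [0,0,0.3],
    [0,0,0.2],
    [0,0,0],
    [0,0,0]
  ],
  "turn": [0,0,0,0,0,0,0]
}}

```text
t: 16.2
position: [586.3, -216.1, 174.6]
ee_rot: [0.707, 0.707, 0.0, 0.0]
contact_force: [-0.2, -0.1, -0.9]
finger_gap: 16.0
gripper_force: 79.6
```

Request:
{"name": "play_rows", "arguments": {
  "slide": [
    [0,0,0.1],
    [0,0,0.1],
    [0,0,0],
    [0,0,0]
  ],
  "turn": [0,0,0,0]
}}

```text
t: 16.6
position: [586.5, -216.4, 173.6]
ee_rot: [0.707, 0.707, 0.0, 0.001]
contact_force: [-0.7, 0.3, 5.4]
finger_gap: 16.1
gripper_force: 80.0
```

Request:
{"name": "play_rows", "arguments": {
  "slide": [
    [0,0,0],
    [0,0,0],
    [0,0,0],
    [0,0,0],
    [0,0,0],
    [0,0,0],
    [0,0,0],
    [0,0,-2],
    [0,0,-3],
    [0,0,-3],
    [0,0,0],
    [0,0,0]
  ],
  "turn": [0,0,0,0,0,0,0,0,0,0,0,0],
  "hand": 0
}}

```text
t: 17.8
position: [586.6, -216.3, 253.3]
ee_rot: [0.707, 0.707, 0.0, 0.001]
contact_force: [0.3, 0.0, 0.3]
finger_gap: 85.4
gripper_force: 0.0
```

```bash
python3 brush.py; python3 - <<'E'
from h import *
C=cam('scene');P=cloud(C)
hsv=cv2.cvtColor(C['im'],cv2.COLOR_BGR2HSV)
red=((hsv[...,0]<6)|(hsv[...,0]>174))&(hsv[...,1]>150)&(P[...,2]>105)&(abs(P[...,0]-590)<60)&(abs(P[...,1]+217)<60)
q=P[red];print(q[:,2].max())
for lo in range(110,230,20):
    w=q[(q[:,2]>lo)&(q[:,2]<lo+20)]
    if len(w):print(lo,np.median(w,0).round(1))
for n in('scene','side'):
    C=cam(n);P=cloud(C)
    for o in manip.cut_out(n,'bar0')+manip.cut_out(n,'bar1'):
        Q=P[o['region']];Q=Q[(Q[:,2]>9)&(Q[:,2]<25)]
        if len(Q)>20:
            c,(w,h),a=cv2.minAreaRect(Q[:,:2].astype(np.float32));print(n,round(o['conf'],2),np.round(c,1),round(w),round(h),round(a,1))
    # colour-free: points 8..20 high, left region
    m=(P[...,2]>9)&(P[...,2]<22)&(P[...,1]>60)&(P[...,1]<480)&(P[...,0]>330)&(P[...,0]<700)
    nl,lab,st,_=cv2.connectedComponentsWithStats(m.astype(np.uint8))
    for i in range(1,nl):
        if st[i,4]>60:
            Q=P[lab==i];c,(w,h),a=cv2.minAreaRect(Q[:,:2].astype(np.float32));print(n,'comp',st[i,4],np.round(c,1),round(w),round(h),round(a,1))
E
```

```text
[ 586.6 -216.3  253.3] [0.3 0.  0.3]
wrist z [ 47.2 219.8]
189 med [ 583.5 -209.8  131.7] span [[575.0, -215.6], [591.7, -208.3]]
911 med [ 583.5 -212.4  217.5] span [[575.3, -223.0], [591.6, -208.5]]
scene z [ 57.1 215.5]
68 med [ 590.6 -221.7  128.2] span [[583.6, -229.1], [593.5, -211.8]]
39 med [ 590.9 -224.7  194.9] span [[584.5, -228.6], [593.6, -214.6]]
side z [ 66.3 220. ]
73 med [ 584.1 -212.2  125.5] span [[576.8, -220.6], [593.0, -205.5]]
62 med [ 583.6 -211.3  202.4] span [[576.9, -219.8], [590.7, -204.3]]
291.2517695544301
110 [ 591.6 -220.9  123.5]
130 [ 592.7 -220.5  139.7]
150 [ 592.  -220.4  159. ]
170 [ 592.2 -221.   181.1]
190 [ 591.5 -222.8  195.9]
210 [ 589.8 -225.   218.2]
scene 0.59 [740.2 228.2] 190 27 13.8
scene 0.47 [541.4 347.5] 128 18 6.4
scene 0.37 [507.9 -63.6] 154 148 67.4
scene 0.59 [740.2 228.2] 190 27 13.8
scene 0.47 [541.4 347.5] 128 18 6.4
scene 0.37 [507.9 -63.6] 154 148 67.4
scene comp 175 [541.3 348.1] 128 19 6.7
scene comp 186 [490.1 199.1] 17 133 78.6
scene comp 62 [674.3 205.4] 51 12 9.6
side 0.96 [540.4 351.8] 130 19 6.0
side 0.87 [488.7 203.7] 20 128 77.8
side 0.96 [540.4 351.8] 130 19 6.0
side 0.87 [488.7 203.7] 20 128 77.8
side comp 125 [671.8 225.9] 60 21 24.0
side comp 310 [490.2 203.9] 22 131 79.7
side comp 127 [673.2 394.9] 80 13 61.4
side comp 370 [540.4 351.8] 130 19 6.0
```

The brush stands upright in its stand. Two brass bars lie at (490,202) and (541,350). The tool can't tilt, so I plan to grip a bar near its end and let it swing down with a light grip. Moving there now.

Request:
{"name": "play_rows", "arguments": {
  "slide": [
    [4.2,-1.5,0],
    [4.2,-1.5,0],
    [4.2,-1.5,0],
    [4.2,-1.5,0],
    [4.2,-1.5,0],
    [4.2,-1.5,0],
    [4.2,-1.4,0],
    [4.2,-1.4,0],
    [4.2,-1.4,0],
    [4.2,-1.4,0],
    [0,0,0]
  ],
  "turn": [0,0,0,0,0,0,0,0,0,0,0]
}}

```text
t: 19.55
position: [438.2, 207.9, 252.6]
ee_rot: [0.705, 0.709, 0.001, -0.001]
contact_force: [1.2, -0.2, -0.1]
finger_gap: 85.1
gripper_force: 0.0
```

Request:
{"name": "play_rows", "arguments": {
  "slide": [
    [0,0,0.5],
    [0,0,0.5],
    [0,0,0.5],
    [0,0,0.5],
    [0,0,0.5],
    [0,0,0.5],
    [0,0,0.5],
    [0,0,0.5],
    [0,0,0.5],
    [0,0,0.5],
    [0,0,0.5],
    [0,0,0.5]
  ],
  "turn": [8.4,8.4,8.4,8.4,8.4,8.4,8.4,8.4,8.4,8.4,8.5,8.5]
}}

```text
t: 20.75
position: [452.0, 77.9, 192.7]
ee_rot: [0.999, -0.016, -0.008, -0.048]
contact_force: [0.2, -0.9, 1.0]
finger_gap: 85.3
gripper_force: 0.0
```

```bash
cat > bars.py <<'E'
from h import *
s=manip.sense();R=Rot.from_quat(s['ee_rot']).as_matrix();p=s['position']
print('q',s['qpos'].round(2),'p',p.round(1),'toolx yaw',np.degrees(np.arctan2(R[1,0],R[0,0])).round(1))
for n in('wrist','scene','side'):
    C=cam(n);P=cloud(C)
    hsv=cv2.cvtColor(C['im'],cv2.COLOR_BGR2HSV)
    m=(P[...,2]>9)&(P[...,2]<22)&(P[...,1]>60)&(P[...,1]<480)&(P[...,0]>330)&(P[...,0]<700)
    nl,lab,st,_=cv2.connectedComponentsWithStats(m.astype(np.uint8))
    for i in range(1,nl):
        if st[i,4]>60:
            Q=P[lab==i];c,(w,h),a=cv2.minAreaRect(Q[:,:2].astype(np.float32))
            if w<h:w,h,a=h,w,a-90
            if w<100 or h>40: continue
            d=np.array([np.cos(np.radians(a)),np.sin(np.radians(a))]);v=R[:2,:2].T
            c=np.array(c);e=[c-53*d,c+53*d];print(n,st[i,4],'c',c.round(1),'len',round(w),round(h),'ang',round(a,1),'grips',[x.round(1).tolist() for x in e],'slide cm',[(R[:2,:2].T@(x-p[:2])/10).round(2).tolist() for x in e])
E
python3 bars.py
```

```text
q [-0.03  0.01 -0.42  1.15  0.1   3.14] p [452.   77.9 192.7] toolx yaw -1.7
wrist 1920 c [539.5 350.4] len 131 17 ang 6.0 grips [[486.8, 344.8], [592.2, 355.9]] slide cm [[2.66, -26.67], [13.16, -28.11]]
wrist 1812 c [489.  202.6] len 130 16 ang -11.6 grips [[437.1, 213.3], [540.9, 191.9]] slide cm [[-1.9, -13.42], [8.54, -11.63]]
scene 169 c [540.  348.1] len 128 21 ang 4.5 grips [[487.1, 343.9], [592.8, 352.2]] slide cm [[2.7, -26.58], [13.24, -27.74]]
scene 184 c [488.  200.4] len 135 17 ang -11.5 grips [[436.0, 210.9], [539.9, 189.8]] slide cm [[-2.0, -13.19], [8.44, -11.42]]
side 311 c [489.7 204. ] len 130 20 ang -10.3 grips [[437.6, 213.5], [541.8, 194.5]] slide cm [[-1.86, -13.45], [8.62, -11.89]]
side 371 c [539.7 351.1] len 129 21 ang 4.7 grips [[486.9, 346.8], [592.5, 355.5]] slide cm [[2.66, -26.86], [13.19, -28.07]]
```

Request:
{"name": "play_rows", "arguments": {
  "slide": [
    [0,0,0],
    [0,0,0],
    [0,0,0],
    [0,0,0],
    [0,0,0],
    [0,0,0],
    [0,0,0],
    [0,0,0],
    [0,0,0],
    [0,0,0]
  ],
  "turn": [-8.5,-8.5,-8.5,-8.5,-8.5,-8.5,-8.5,-8.5,-8.5,-8.5]
}}

```text
t: 21.9
position: [451.4, 80.7, 192.8]
ee_rot: [0.743, 0.668, 0.026, -0.041]
contact_force: [0.0, 0.7, -0.3]
finger_gap: 85.4
gripper_force: 0.0
```

Request:
{"name": "play_rows", "arguments": {
  "slide": [
    [0,0,0],
    [0,0,0],
    [0,0,0],
    [0,0,0],
    [0,0,0],
    [0,0,0],
    [0,0,0],
    [0,0,0],
    [0,0,0],
    [0,0,0],
    [0,0,0]
  ],
  "turn": [-8.5,-8.5,-8.5,-8.5,-8.5,-8.5,-8.5,-8.5,-8.5,-8.5,0]
}}

```text
t: 23.0
position: [451.4, 80.5, 192.7]
ee_rot: [0.1, 0.994, 0.047, -0.013]
contact_force: [0.1, 0.7, 0.0]
finger_gap: 85.3
gripper_force: 0.0
```

```bash
python3 bars.py
```

```text
q [-0.03  0.01 -0.42  1.16  0.1   0.17] p [451.4  80.5 192.7] toolx yaw 168.6
wrist 1619 c [488.9 202.7] len 130 16 ang -11.6 grips [[437.0, 213.4], [540.9, 192.1]] slide cm [[4.03, 12.68], [-6.57, 12.67]]
wrist 1421 c [539.5 350.9] len 130 17 ang 5.9 grips [[486.8, 345.5], [592.2, 356.4]] slide cm [[1.76, 26.56], [-8.36, 29.73]]
scene 176 c [541.2 348.2] len 130 19 ang 6.0 grips [[488.5, 342.6], [593.9, 353.7]] slide cm [[1.53, 26.31], [-8.58, 29.5]]
scene 185 c [489.4 199.3] len 131 16 ang -11.4 grips [[437.4, 209.8], [541.3, 188.8]] slide cm [[3.92, 12.33], [-6.68, 12.36]]
side 304 c [489.6 203.5] len 130 21 ang -11.7 grips [[437.7, 214.2], [541.5, 192.7]] slide cm [[3.98, 12.77], [-6.62, 12.74]]
side 368 c [540.3 351.7] len 130 20 ang 6.5 grips [[487.6, 345.7], [592.9, 357.7]] slide cm [[1.68, 26.6], [-8.4, 29.87]]
```

Joint 6 hit its limit and left the tool tilted about 5.5° toward +y. I'll undo it against the opposite limit.

Request:
{"name": "play_rows", "arguments": {
  "slide": [
    [0,0,0],
    [0,0,0],
    [0,0,0],
    [0,0,0],
    [0,0,0],
    [0,0,0],
    [0,0,0],
    [0,0,0],
    [0,0,0],
    [0,0,0],
    [0,0,0],
    [0,0,0]
  ],
  "turn": [-8.5,-8.5,-8.5,-8.5,-8.5,-8.5,-8.5,-8.5,-8.5,-8.5,-8.5,-8.5]
}}

```text
t: 24.35
position: [451.2, 79.8, 192.5]
ee_rot: [0.71, -0.702, -0.039, -0.028]
contact_force: [0.3, 0.4, 0.7]
finger_gap: 85.7
gripper_force: 0.0
```

Request:
{"name": "play_rows", "arguments": {
  "slide": [
    [0,0,0],
    [0,0,0],
    [0,0,0],
    [0,0,0],
    [0,0,0],
    [0,0,0],
    [0,0,0],
    [0,0,0],
    [0,0,0],
    [0,0,0],
    [0,0,0],
    [0,0,0]
  ],
  "turn": [-8.5,-8.5,-8.5,-8.5,-8.5,-8.5,-8.5,-8.5,-8.5,-8.5,-8.5,0]
}}

```text
t: 25.55
position: [450.1, 105.9, 192.5]
ee_rot: [0.999, 0.019, -0.006, -0.039]
contact_force: [0.3, -0.7, -0.7]
finger_gap: 85.8
gripper_force: 0.0
```

```bash
cat > st.py <<'E'
from h import *
s=manip.sense();R=Rot.from_quat(s['ee_rot']).as_matrix();print(s['t'],s['qpos'].round(3),s['position'].round(1),'yaw',np.degrees(np.arctan2(R[1,0],R[0,0])).round(1),'toolz',R[:,2].round(3),'F',s['contact_force'].round(1))
E
python3 st.py
```

```text
25.55 [ 0.041  0.013 -0.42   1.147  0.078 -3.139] [450.1 105.9 192.5] yaw 2.2 toolz [-0.013  0.078 -0.997] F [ 0.3 -0.7 -0.7]
```

Request:
{"name": "play_rows", "arguments": {
  "slide": [
    [0,0,0],
    [0,0,0],
    [0,0,0]
  ],
  "turn": [-8.5,-8.5,0]
}}

```text
t: 25.85
position: [435.3, 181.0, 192.5]
ee_rot: [0.993, 0.12, 0.002, -0.011]
contact_force: [-0.9, -0.6, -0.0]
finger_gap: 85.5
gripper_force: 0.0
```

```bash
python3 st.py
```

```text
25.85 [ 0.243  0.022 -0.41   1.132  0.021 -3.139] [435.3 181.  192.5] yaw 13.8 toolz [ 0.002  0.023 -1.   ] F [-0.9 -0.6 -0. ]
```

Request:
{"name": "play_rows", "arguments": {
  "slide": [
    [0,0,0],
    [0,0,0]
  ],
  "turn": [-4.5,0]
}}

```text
t: 26.05
position: [430.4, 197.7, 192.3]
ee_rot: [0.99, 0.144, 0.004, -0.003]
contact_force: [1.0, -0.7, -0.3]
finger_gap: 85.4
gripper_force: 0.0
```

```bash
python3 st.py
```

```text
26.05 [ 0.291  0.027 -0.405  1.131  0.005 -3.14 ] [430.4 197.7 192.3] yaw 16.5 toolz [ 0.007  0.007 -1.   ] F [ 1.  -0.7 -0.3]
```

Request:
{"name": "play_rows", "arguments": {
  "slide": [
    [0,0,0],
    [0,0,0],
    [0,0,0],
    [0,0,0],
    [0,0,0],
    [0,0,0],
    [0,0,0],
    [0,0,0],
    [0,0,0],
    [0,0,0],
    [0,0,0],
    [0,0,0]
  ],
  "turn": [8.5,8.5,8.5,8.5,8.5,8.5,8.5,8.5,8.5,8.5,8.5,8.5]
}}

```text
t: 27.25
position: [431.3, 195.4, 192.3]
ee_rot: [0.731, -0.682, 0.0, -0.005]
contact_force: [-0.2, -0.2, -0.2]
finger_gap: 84.9
gripper_force: 0.0
```

Request:
{"name": "play_rows", "arguments": {
  "slide": [
    [0,0,0],
    [0,0,0],
    [0,0,0],
    [0,0,0],
    [0,0,0],
    [0,0,0],
    [0,0,0],
    [0,0,0],
    [0,0,0],
    [0,0,0],
    [0,0,0],
    [0,0,0]
  ],
  "turn": [8.5,8.5,8.5,8.5,8.5,8.5,8.5,8.5,8.5,8.5,8.5,8.5]
}}

```text
t: 28.45
position: [431.2, 195.4, 192.3]
ee_rot: [0.07, 0.998, 0.003, 0.003]
contact_force: [0.1, 0.4, -0.7]
finger_gap: 85.6
gripper_force: 0.0
```

Request:
{"name": "play_rows", "arguments": {
  "slide": [
    [0,0,0],
    [0,0,0]
  ],
  "turn": [3.9,0]
}}

```text
t: 28.65
position: [431.2, 195.5, 192.3]
ee_rot: [0.101, 0.995, 0.004, 0.003]
contact_force: [0.7, -0.2, 0.4]
finger_gap: 85.2
gripper_force: 0.0
```

```bash
python3 st.py; python3 bars.py
```

```text
28.65 [ 0.286  0.026 -0.405  1.131  0.004  0.488] [431.2 195.5 192.3] yaw 168.4 toolz [ 0.007  0.006 -1.   ] F [ 0.7 -0.2  0.4]
q [ 0.29  0.03 -0.41  1.13  0.    0.49] p [431.2 195.5 192.3] toolx yaw 168.4
wrist 1436 c [489.1 202.5] len 131 15 ang -11.7 grips [[437.2, 213.3], [541.0, 191.8]] slide cm [[-0.23, 1.86], [-10.83, 1.83]]
wrist 1452 c [539.2 350.7] len 131 16 ang 6.4 grips [[486.6, 344.8], [591.9, 356.7]] slide cm [[-2.43, 15.73], [-12.51, 19.01]]
scene 175 c [540.6 348.6] len 128 19 ang 5.8 grips [[487.9, 343.3], [593.4, 354.0]] slide cm [[-2.59, 15.62], [-12.71, 18.77]]
scene 188 c [490.  200.2] len 130 17 ang -11.4 grips [[438.1, 210.7], [542.0, 189.8]] slide cm [[-0.37, 1.62], [-10.97, 1.66]]
side 317 c [490.8 204.2] len 130 21 ang -11.9 grips [[439.0, 215.1], [542.7, 193.3]] slide cm [[-0.37, 2.07], [-10.97, 2.01]]
side 383 c [539.9 352.3] len 129 20 ang 6.1 grips [[487.2, 346.6], [592.6, 358.0]] slide cm [[-2.45, 15.92], [-12.55, 19.15]]
```

Request:
{"name": "play_rows", "arguments": {
  "slide": [
    [-0.2,1.8,3.5],
    [0,0,4.5],
    [0,0,4.5],
    [0,0,4],
    [0,0,2.2],
    [0,0,0],
    [0,0,0]
  ],
  "turn": [0,0,0,0,0,0,0]
}}

```text
t: 29.5
position: [437.9, 215.2, 5.7]
ee_rot: [0.099, 0.995, 0.004, 0.003]
contact_force: [0.4, 0.4, 0.1]
finger_gap: 85.4
gripper_force: 0.0
```

Request:
{"name": "play_rows", "arguments": {
  "slide": [
    [0,0,0],
    [0,0,0],
    [0,0,0],
    [0,0,0],
    [0,0,0],
    [0,0,0],
    [0,0,0],
    [0,0,0],
    [0,0,0],
    [0,0,0]
  ],
  "turn": [0,0,0,0,0,0,0,0,0,0],
  "hand": 1,
  "grip_force": 20
}}

```text
t: 30.5
position: [438.0, 215.4, 6.1]
ee_rot: [0.099, 0.995, 0.004, 0.003]
contact_force: [-1.3, -0.5, 6.3]
finger_gap: 14.4
gripper_force: 21.7
```

```bash
python3 st.py
```

```text
30.5 [ 0.322  0.269 -0.581  0.711  0.004  0.521] [438.  215.4   6.1] yaw 168.6 toolz [ 0.008  0.007 -1.   ] F [-1.3 -0.5  6.3]
```

Request:
{"name": "play_rows", "arguments": {
  "slide": [
    [0,0,-1],
    [0,0,-1],
    [0,0,-1],
    [0,0,-1],
    [0,0,-1],
    [0,0,0],
    [0,0,0]
  ],
  "turn": [0,0,0,0,0,0,0]
}}

```text
t: 31.2
position: [437.6, 215.1, 55.9]
ee_rot: [0.099, 0.995, 0.004, 0.004]
contact_force: [-0.8, -0.4, 0.4]
finger_gap: 14.5
gripper_force: 21.0
```

```bash
cat > tilt.py <<'E'
from h import *
import sys
s=manip.sense();R=Rot.from_quat(s['ee_rot']).as_matrix();p=s['position'];print(p.round(1),s['contact_force'].round(1),'gap',round(s['finger_gap'],1),'gf',round(s['gripper_force'],1))
T=[]
for n in('side','scene','wrist'):
    C=cam(n);P=cloud(C)
    for o in manip.cut_out(n,'bar0')[:3]:
        Q=P[o['region']];Q=Q[~np.isnan(Q[:,0])];L=(Q-p)@R
        Q=Q[(np.hypot(L[:,0],L[:,1])<150)&(abs(L[:,1])<25)];
        if len(Q)<30: continue
        m=np.median(Q,0);D=Q-m;D=D[np.linalg.norm(D,axis=1)<90];d=np.linalg.svd(D-D.mean(0),full_matrices=False)[2][0];e=D@d
        a,b=m+d*np.percentile(e,1),m+d*np.percentile(e,99);print(n,round(o['conf'],2),len(Q),'ends',a.round(0),b.round(0),'len',round(np.ptp(np.percentile(e,[1,99]))),'elev',round(np.degrees(np.arcsin(abs(d[2]))),1),'tool',((a-p)@R).round(0),((b-p)@R).round(0))
    if n!='wrist':
        K=C['K'];q=C['Rc'].T@(p-C['c']);u,v=int(K[0,0]*q[0]/q[2]+K[0,2]),int(K[1,1]*q[1]/q[2]+K[1,2])
        u=min(max(u,70),442);v=min(max(v,60),324);T.append(cv2.resize(C['im'][v-60:v+60,u-70:u+70],(384,329)))
if len(sys.argv)>1: cv2.imwrite(f'pics/{sys.argv[1]}.png',np.hstack(T))
E
python3 tilt.py t1
```

```text
[437.6 215.1  55.9] [-0.8 -0.4  0.4] gap 14.5 gf 21.0
side 0.56 314 ends [552. 194.  63.] [428. 223.  63.] len 127 elev 0.2 tool [-117.    2.   -7.] [11.  6. -7.]
scene 0.5 226 ends [436. 212.  62.] [553. 186.  63.] len 120 elev 0.6 tool [ 1. -3. -6.] [-119.   -5.   -6.]
wrist 0.91 3360 ends [424. 218.  62.] [487. 204.  65.] len 64 elev 2.4 tool [14. -0. -6.] [-51.  -1.  -9.]
```

View pics/t1.png

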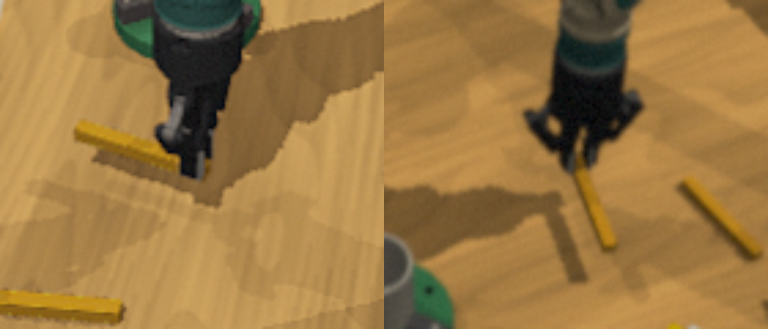

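The bar is held horizontally at its end, with no droop at 20 N. I'll ease the grip gradually by closure.

Request:
{"name": "play_rows", "arguments": {
  "slide": [
    [0,0,0],
    [0,0,0],
    [0,0,0]
  ],
  "turn": [0,0,0],
  "hand": 0.86
}}

```text
t: 31.8
position: [437.3, 215.0, 55.4]
ee_rot: [0.099, 0.995, 0.004, 0.003]
contact_force: [-0.1, 0.3, -0.7]
finger_gap: 14.2
gripper_force: 21.0
```

Request:
{"name": "play_rows", "arguments": {
  "slide": [
    [0,0,0],
    [0,0,0],
    [0,0,0]
  ],
  "turn": [0,0,0],
  "hand": 0.85
}}

```text
t: 32.1
position: [437.3, 215.0, 55.5]
ee_rot: [0.099, 0.995, 0.004, 0.003]
contact_force: [0.6, -0.5, -0.2]
finger_gap: 14.5
gripper_force: 21.0
```

Request:
{"name": "play_rows", "arguments": {
  "slide": [
    [0,0,0],
    [0,0,0],
    [0,0,0]
  ],
  "turn": [0,0,0],
  "hand": 0.84
}}

```text
t: 32.4
position: [437.3, 215.0, 55.5]
ee_rot: [0.099, 0.995, 0.004, 0.003]
contact_force: [0.7, 0.5, -0.6]
finger_gap: 14.1
gripper_force: 21.0
```

```bash
python3 tilt.py t2
```

```text
[437.3 215.   55.5] [ 0.7  0.5 -0.6] gap 14.1 gf 21.0
side 0.65 305 ends [552. 194.  63.] [428. 223.  63.] len 127 elev 0.4 tool [-117.    2.   -7.] [10.  6. -7.]
scene 0.76 204 ends [434. 213.  63.] [553. 186.  63.] len 121 elev 0.1 tool [ 2. -3. -7.] [-119.   -5.   -7.]
wrist 0.87 3397 ends [425. 218.  64.] [488. 205.  64.] len 64 elev 0.4 tool [13.  0. -8.] [-52.  -0.  -9.]
```

Request:
{"name": "play_rows", "arguments": {
  "slide": [
    [0,0,0],
    [0,0,0]
  ],
  "turn": [0,0],
  "hand": 0.83
}}

```text
t: 32.9
position: [437.3, 215.0, 55.5]
ee_rot: [0.099, 0.995, 0.004, 0.003]
contact_force: [-0.5, -0.2, -1.2]
finger_gap: 14.8
gripper_force: 12.7
```

Request:
{"name": "play_rows", "arguments": {
  "slide": [
    [0,0,0],
    [0,0,0]
  ],
  "turn": [0,0],
  "hand": 0.825
}}

```text
t: 33.1
position: [437.4, 215.0, 55.6]
ee_rot: [0.099, 0.995, 0.004, 0.003]
contact_force: [-0.4, -0.8, -0.2]
finger_gap: 14.9
gripper_force: 1.2
```

Request:
{"name": "play_rows", "arguments": {
  "slide": [
    [0,0,0],
    [0,0,0]
  ],
  "turn": [0,0],
  "hand": 0.82
}}

```text
t: 33.3
position: [437.5, 215.1, 55.6]
ee_rot: [0.099, 0.995, 0.004, 0.003]
contact_force: [-0.0, 0.1, 0.6]
finger_gap: 15.4
gripper_force: 0.0
```

```bash
python3 tilt.py t2
```

```text
[437.5 215.1  55.6] [-0.   0.1  0.6] gap 15.4 gf 0.0
side 0.85 486 ends [539. 198.  16.] [414. 223.  11.] len 128 elev 2.1 tool [-103.    3.   40.] [25.  3. 44.]
scene 0.74 164 ends [422. 214.  15.] [539. 192.  13.] len 119 elev 0.8 tool [15. -4. 40.] [-104.   -3.   43.]
wrist 0.72 3609 ends [412. 220.  14.] [533. 196.  15.] len 124 elev 0.5 tool [26. -0. 41.] [-98.  -0.  41.]
```

View pics/t2.png

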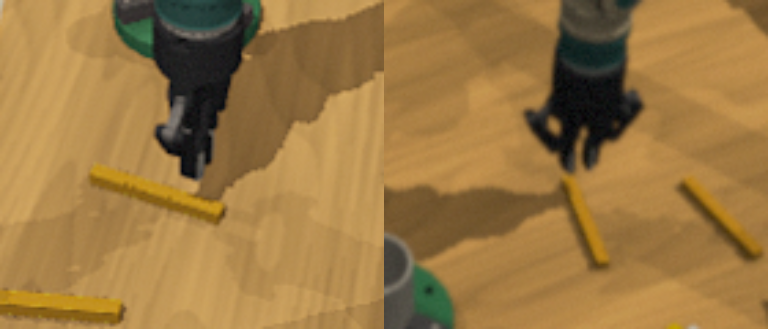

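The bar dropped flat about 13 mm toward the robot, so the window is around closure 0.825–0.83. Retrying with finer easing.

Request:
{"name": "play_rows", "arguments": {
  "slide": [
    [0,0,0],
    [0,0,0],
    [0,0,0],
    [1.6,0,0],
    [0,0,2.5],
    [0,0,2.5],
    [0,0,0],
    [0,0,0]
  ],
  "turn": [0,0,0,0,0,0,0,0],
  "hand": 0.5
}}

```text
t: 34.4
position: [420.5, 218.4, 5.3]
ee_rot: [0.099, 0.995, 0.003, 0.002]
contact_force: [1.3, 0.9, 0.7]
finger_gap: 42.8
gripper_force: 0.0
```

Request:
{"name": "play_rows", "arguments": {
  "slide": [
    [0,0,0],
    [0,0,0],
    [0,0,0],
    [0,0,0],
    [0,0,0],
    [0,0,0],
    [0,0,-1],
    [0,0,-2],
    [0,0,-2],
    [0,0,0],
    [0,0,0],
    [0,0,0]
  ],
  "turn": [0,0,0,0,0,0,0,0,0,0,0,0],
  "hand": 1
}}

```text
t: 35.6
position: [420.8, 217.8, 54.7]
ee_rot: [0.099, 0.995, 0.003, 0.002]
contact_force: [-0.4, -0.0, -0.8]
finger_gap: 14.6
gripper_force: 21.3
```

Request:
{"name": "play_rows", "arguments": {
  "slide": [
    [0,0,0],
    [0,0,0],
    [0,0,0],
    [0,0,0]
  ],
  "turn": [0,0,0,0],
  "hand": 0.828
}}

```text
t: 36.0
position: [421.4, 218.1, 55.1]
ee_rot: [0.099, 0.995, 0.004, 0.003]
contact_force: [0.9, -0.6, -0.6]
finger_gap: 14.9
gripper_force: 7.9
```

```bash
python3 tilt.py t3
```

```text
[421.4 218.1  55.1] [ 0.9 -0.6 -0.6] gap 14.9 gf 7.9
side 0.55 304 ends [538. 197.  62.] [442. 219.  62.] len 98 elev 0.0 tool [-119.    3.   -6.] [-20.   5.  -7.]
scene 0.53 168 ends [420. 214.  62.] [538. 189.  62.] len 121 elev 0.3 tool [ 1. -4. -7.] [-120.   -6.   -7.]
wrist 0.85 3386 ends [410. 220.  63.] [473. 208.  63.] len 64 elev 0.0 tool [11.  0. -8.] [-53.   0.  -8.]
```

Request:
{"name": "play_rows", "arguments": {
  "slide": [
    [0,0,0],
    [0,0,0],
    [0,0,0]
  ],
  "turn": [0,0,0],
  "hand": 0.8265
}}

```text
t: 36.6
position: [421.7, 218.2, 55.5]
ee_rot: [0.099, 0.995, 0.004, 0.003]
contact_force: [-0.4, 0.0, -0.7]
finger_gap: 14.9
gripper_force: 4.5
```

```bash
python3 tilt.py
```

```text
[421.7 218.2  55.5] [-0.4  0.  -0.7] gap 14.9 gf 4.5
side 0.83 302 ends [528. 202.  14.] [412. 224.  63.] len 128 elev 22.8 tool [-107.    5.   42.] [10.  4. -8.]
scene 0.65 230 ends [419. 216.  61.] [527. 194.  12.] len 120 elev 24.0 tool [ 2. -3. -5.] [-108.   -3.   44.]
```

Request:
{"name": "play_rows", "arguments": {
  "slide": [
    [0,0,0],
    [0,0,0],
    [0,0,0]
  ],
  "turn": [0,0,0],
  "hand": 0.8255
}}

```text
t: 37.2
position: [421.6, 218.2, 55.4]
ee_rot: [0.099, 0.995, 0.004, 0.003]
contact_force: [-0.3, 0.7, -0.0]
finger_gap: 14.9
gripper_force: 2.4
```

```bash
python3 tilt.py t4
```

```text
[421.6 218.2  55.4] [-0.3  0.7 -0. ] gap 14.9 gf 2.4
side 0.83 295 ends [412. 225.  63.] [528. 201.  11.] len 129 elev 23.8 tool [10.  5. -8.] [-107.    4.   45.]
scene 0.49 222 ends [422. 215.  56.] [527. 192.  13.] len 116 elev 22.1 tool [-1. -3. -1.] [-108.   -5.   43.]
wrist 0.71 3323 ends [411. 220.  66.] [512. 199.  22.] len 112 elev 23.1 tool [ 11.  -0. -10.] [-92.  -1.  34.]
```

The bar has swung to 23° with the far end resting on the bench, and it is still held. Raising with the light grip.

Request:
{"name": "play_rows", "arguments": {
  "slide": [
    [0,0,-0.7],
    [0,0,-0.7],
    [0,0,-0.7],
    [0,0,-0.7],
    [0,0,-0.7],
    [0,0,-0.7],
    [0,0,-0.7],
    [0,0,-0.7],
    [0,0,-0.7],
    [0,0,0],
    [0,0,0],
    [0,0,0]
  ],
  "turn": [0,0,0,0,0,0,0,0,0,0,0,0]
}}

```text
t: 38.7
position: [421.6, 217.9, 118.8]
ee_rot: [0.099, 0.995, 0.004, 0.003]
contact_force: [-0.1, 0.3, 3.7]
finger_gap: 14.8
gripper_force: 2.5
```

```bash
python3 tilt.py t4
```

```text
[421.6 217.9 118.8] [-0.1  0.3  3.7] gap 14.8 gf 2.5
side 0.75 256 ends [413. 226. 130.] [436. 225.   7.] len 125 elev 79.3 tool [ 10.   6. -11.] [-12.   8. 112.]
scene 0.51 133 ends [421. 214. 128.] [437. 211.   5.] len 123 elev 82.5 tool [-1. -4. -9.] [-16.  -5. 113.]
wrist 0.94 1725 ends [417. 220.  42.] [410. 220. 130.] len 89 elev 85.9 tool [ 6.  1. 77.] [ 11.   0. -12.]
```

Nearly vertical (about 80°). I raise a little more so it hangs free, then tighten.

Request:
{"name": "play_rows", "arguments": {
  "slide": [
    [0,0,-0.4],
    [0,0,-0.4],
    [0,0,-0.4],
    [0,0,-0.4],
    [0,0,0],
    [0,0,0]
  ],
  "turn": [0,0,0,0,0,0]
}}

```text
t: 39.6
position: [421.2, 217.6, 134.5]
ee_rot: [0.099, 0.995, 0.004, 0.003]
contact_force: [-0.6, 0.2, -0.1]
finger_gap: 15.1
gripper_force: 2.1
```

Request:
{"name": "play_rows", "arguments": {
  "slide": [
    [0,0,0],
    [0,0,0],
    [0,0,0],
    [0,0,-1.5],
    [0,0,-3],
    [0,0,-4],
    [0,0,-2],
    [0,0,0],
    [0,0,0]
  ],
  "turn": [0,0,0,0,0,0,0,0,0],
  "hand": 1,
  "grip_force": 40
}}

```text
t: 40.5
position: [420.4, 216.9, 239.3]
ee_rot: [0.099, 0.995, 0.004, 0.003]
contact_force: [-0.2, 0.0, -1.2]
finger_gap: 13.7
gripper_force: 40.5
```

```bash
python3 tilt.py t5; python3 st.py
```

```text
[420.4 216.9 239.3] [-0.2  0.  -1.2] gap 13.7 gf 40.5
side 0.86 317 ends [410. 225. 251.] [435. 223. 124.] len 129 elev 79.1 tool [ 11.   6. -12.] [-12.   8. 115.]
scene 0.5 189 ends [418. 215. 245.] [438. 209. 122.] len 125 elev 80.6 tool [ 2. -3. -6.] [-18.  -5. 117.]
wrist 0.78 1712 ends [414. 219. 161.] [408. 219. 249.] len 89 elev 86.6 tool [ 7. -0. 78.] [ 12.  -0. -10.]
40.8 [ 0.337 -0.005 -0.338  1.232  0.004  0.536] [419.5 216.6 238. ] yaw 168.6 toolz [ 0.004  0.006 -1.   ] F [-0.  -0.4 -0.6]
```

View pics/t5.png

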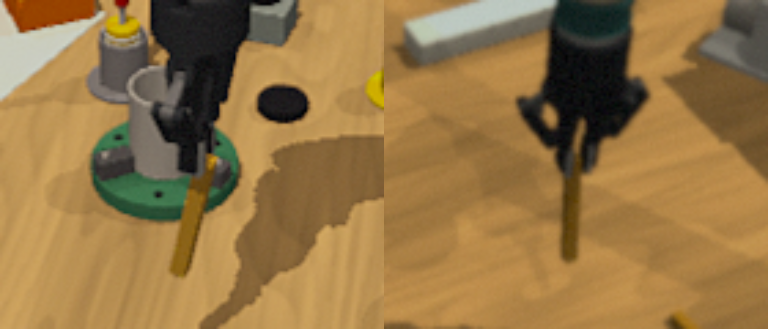

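The bar hangs about 10° off vertical, with its bottom end at tool (−15,0,117) mm. Moving over the pot.

Request:
{"name": "play_rows", "arguments": {
  "slide": [
    [0,0,-1.5],
    [-1.3,-2.5,-0.5],
    [-1.3,-2.5,0],
    [-1.3,-2.6,0],
    [-1.3,-2.6,0],
    [-1.3,-2.6,0],
    [-1.3,-2.6,0],
    [-1.3,-2.5,0],
    [-1.3,-2.5,0],
    [-1.2,-2.5,0],
    [-1.2,-2.5,0],
    [0,0,0]
  ],
  "turn": [0,0,0,0,0,0,0,0,0,0,0,0]
}}

```text
t: 42.0
position: [496.2, -60.2, 257.3]
ee_rot: [0.101, 0.995, 0.003, 0.003]
contact_force: [-0.4, 0.9, -0.8]
finger_gap: 13.1
gripper_force: 40.5
```

```bash
python3 tilt.py t6; python3 st.py
```

```text
[496.2 -60.2 257.3] [-0.4  0.9 -0.8] gap 13.1 gf 40.5
side 0.55 220 ends [488. -52. 260.] [510. -55. 144.] len 117 elev 79.4 tool [ 9.  7. -2.] [-12.   7. 113.]
scene 0.69 245 ends [492. -59. 270.] [513. -64. 144.] len 129 elev 80.3 tool [  4.   1. -13.] [-17.  -1. 114.]
wrist 0.56 1696 ends [490. -54. 181.] [484. -54. 269.] len 89 elev 86.4 tool [ 8.  4. 77.] [ 13.   3. -12.]
42.3 [-0.249  0.033 -0.257  1.276  0.009 -0.051] [495.1 -56.6 257.8] yaw 168.7 toolz [ 0.006  0.007 -1.   ] F [0.  0.2 0.8]
```

View pics/t6.png

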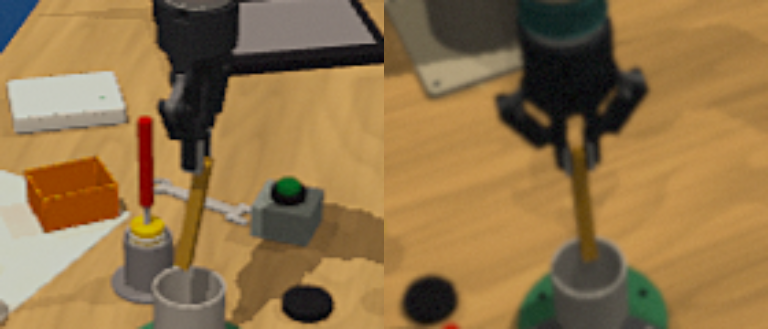

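The bar's bottom is over the pot mouth in both views. Lowering it in.

Request:
{"name": "play_rows", "arguments": {
  "slide": [
    [0,0,2],
    [0,0,2.5],
    [0,0,2.5],
    [0,0,2],
    [0,0,1.5],
    [0,0,0],
    [0,0,0]
  ],
  "turn": [0,0,0,0,0,0,0]
}}

```text
t: 43.0
position: [496.1, -56.2, 153.2]
ee_rot: [0.099, 0.995, 0.004, 0.003]
contact_force: [-0.0, -0.5, -0.5]
finger_gap: 13.4
gripper_force: 40.5
```

Request:
{"name": "play_rows", "arguments": {
  "slide": [
    [0,0,0.3],
    [0,0,0.3],
    [0,0,0],
    [0,0,0]
  ],
  "turn": [0,0,0,0],
  "grip_force": 20
}}

```text
t: 43.4
position: [496.4, -56.8, 147.3]
ee_rot: [0.099, 0.995, 0.004, 0.003]
contact_force: [0.0, 0.1, -0.6]
finger_gap: 13.4
gripper_force: 40.5
```

```bash
python3 tilt.py;python3 st.py
```

```text
[496.4 -56.8 147.3] [ 0.   0.1 -0.6] gap 13.4 gf 40.5
side 0.5 97 ends [485. -48. 158.] [499. -49. 101.] len 59 elev 76.1 tool [ 13.   7. -11.] [-1.  7. 46.]
scene 0.69 135 ends [496. -59. 160.] [504. -60.  75.] len 85 elev 84.5 tool [ -0.  -2. -12.] [-8. -2. 72.]
wrist 0.93 1672 ends [491. -55.  71.] [486. -54. 159.] len 89 elev 86.5 tool [ 6.  1. 77.] [ 11.   1. -12.]
43.7 [-0.248  0.113 -0.413  1.039  0.008 -0.049] [496.3 -56.8 147.1] yaw 168.6 toolz [ 0.007  0.007 -1.   ] F [-0.1 -0.4 -0.4]
```

Request:
{"name": "play_rows", "arguments": {
  "slide": [
    [-0.8,0,0],
    [-0.8,0,0],
    [-0.5,0,0],
    [-0.4,0,0],
    [-0.3,0,0],
    [-0.3,0,0],
    [0,0,0]
  ],
  "turn": [0,0,0,0,0,0,0],
  "hand": 1,
  "grip_force": 20
}}

```text
t: 44.4
position: [526.4, -62.8, 146.9]
ee_rot: [0.099, 0.995, 0.004, 0.003]
contact_force: [-2.1, -0.7, -0.1]
finger_gap: 13.2
gripper_force: 40.4
```

```bash
python3 tilt.py;python3 st.py
```

```text
[526.4 -62.8 146.9] [-2.1 -0.7 -0.1] gap 13.2 gf 40.4
side 0.48 103 ends [513. -54. 158.] [521. -55.  98.] len 61 elev 82.9 tool [ 15.   6. -11.] [ 7.  6. 49.]
wrist 0.84 2022 ends [513. -60.  63.] [513. -60. 159.] len 96 elev 89.8 tool [14. -0. 84.] [ 13.   0. -12.]
44.7 [-0.245  0.167 -0.351  1.049  0.008 -0.046] [526.2 -62.7 147. ] yaw 168.6 toolz [ 0.006  0.007 -1.   ] F [-1.1  0.6 -1.9]
```

Request:
{"name": "play_rows", "arguments": {
  "slide": [
    [-0.3,0,0],
    [-0.2,0.2,0],
    [0,0,0.2],
    [0,0,0],
    [0,0,0]
  ],
  "turn": [0,0,0,0,0]
}}

```text
t: 45.2
position: [532.8, -62.1, 146.0]
ee_rot: [0.099, 0.995, 0.004, 0.004]
contact_force: [-1.8, -0.4, 4.0]
finger_gap: 13.4
gripper_force: 40.3
```

```bash
python3 tilt.py;python3 st.py
```

```text
[532.8 -62.1 146. ] [-1.8 -0.4  4. ] gap 13.4 gf 40.3
side 0.47 92 ends [524. -55.  99.] [520. -53. 160.] len 62 elev 85.2 tool [10.  5. 47.] [ 15.   6. -14.]
scene 0.57 71 ends [529. -61. 160.] [532. -67. 109.] len 52 elev 83.0 tool [  4.   0. -14.] [ 0. -5. 37.]
wrist 0.66 2182 ends [518. -59. 158.] [513. -59.  58.] len 100 elev 87.2 tool [ 15.  -0. -12.] [20. -2. 87.]
45.5 [-0.241  0.177 -0.341  1.046  0.008 -0.042] [532.7 -62.1 146. ] yaw 168.6 toolz [ 0.009  0.007 -1.   ] F [-1.6 -0.4  5.9]
```

The bar is against the +x wall, touching the floor and about vertical. Releasing.

Request:
{"name": "play_rows", "arguments": {
  "slide": [
    [0,0,0],
    [0,0,0],
    [0,0,0],
    [0,0,0],
    [0,0,0],
    [0,0,-2],
    [0,0,-4],
    [0,0,-4],
    [0,0,0],
    [0,0,0]
  ],
  "turn": [0,0,0,0,0,0,0,0,0,0],
  "hand": 0.3
}}

```text
t: 46.5
position: [532.3, -62.8, 246.6]
ee_rot: [0.099, 0.995, 0.004, 0.005]
contact_force: [-0.4, 0.6, -0.6]
finger_gap: 59.8
gripper_force: 0.0
```

```bash
python3 - <<'E'
from h import *
T=[]
for n,(u,v) in(('scene',(234,195)),('side',(267,180))):
    C=cam(n);P=cloud(C)
    T.append(cv2.resize(C['im'][v-50:v+50,u-60:u+60],(390,325)))
    m=(P[...,2]>122)&(P[...,2]<172)&(np.hypot(P[...,0]-502,P[...,1]+58)<90);Q=P[m];print(n,len(Q),[ (lo,np.median(Q[(Q[:,2]>lo)&(Q[:,2]<lo+15)],0).round(1).tolist()) for lo in(122,137,152) if ((Q[:,2]>lo)&(Q[:,2]<lo+15)).sum()>3])
C=cam('wrist');cv2.imwrite('pics/p1.png',np.hstack(T))
E
python3 bars.py
```

```text
scene 78 [(122, [532.9, -68.4, 129.1]), (137, [533.3, -67.0, 144.9]), (152, [527.6, -64.6, 156.5])]
side 89 [(122, [525.7, -56.0, 129.5]), (137, [525.7, -56.9, 145.8]), (152, [527.4, -57.5, 157.1])]
q [-0.24  0.11 -0.21  1.25  0.01 -0.04] p [530.2 -62.3 243.6] toolx yaw 168.6
scene 171 c [540.9 348.2] len 126 19 ang 5.3 grips [[488.2, 343.3], [593.7, 353.1]] slide cm [[12.13, 38.93], [1.98, 41.97]]
side 366 c [540.2 351.9] len 129 19 ang 5.2 grips [[487.4, 347.2], [593.0, 356.7]] slide cm [[12.28, 39.29], [2.12, 42.32]]
```

View pics/p1.png

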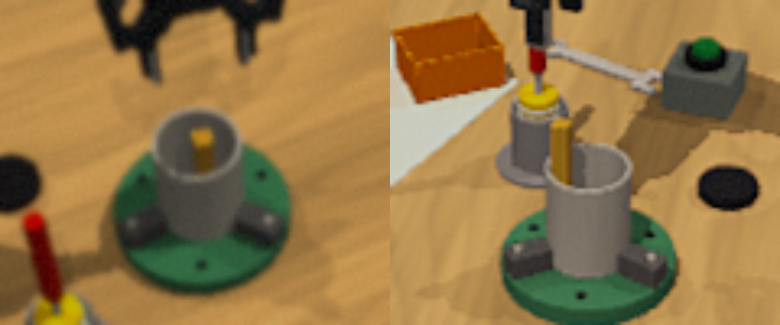

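The bar stands upright in the pot at about (527,−62). Going to the second bar, this time gripping its far end so that it leans the opposite way.

Request:
{"name": "play_rows", "arguments": {
  "slide": [
    [0.2,4.2,0],
    [0.2,4.2,0],
    [0.2,4.2,0],
    [0.2,4.2,0],
    [0.2,4.2,0],
    [0.2,4.2,0],
    [0.2,4.2,0],
    [0.2,4.2,0],
    [0.2,4.2,0],
    [0.2,4.2,0],
    [0,0,0]
  ],
  "turn": [0,0,0,0,0,0,0,0,0,0,0]
}}

```text
t: 47.9
position: [594.5, 357.7, 246.7]
ee_rot: [0.097, 0.995, 0.004, 0.003]
contact_force: [-0.4, -1.2, -0.5]
finger_gap: 59.7
gripper_force: 0.0
```

Request:
{"name": "play_rows", "arguments": {
  "slide": [
    [0,0,0],
    [0,0,0],
    [0,0,0],
    [0,0,0],
    [0,0,0]
  ],
  "turn": [-6,-6,-5.3,0,0]
}}

```text
t: 48.4
position: [594.4, 352.4, 247.9]
ee_rot: [-0.05, 0.999, 0.003, 0.003]
contact_force: [-0.8, -0.1, -0.1]
finger_gap: 59.9
gripper_force: 0.0
```

```bash
python3 bars.py
```

```text
q [0.44 0.38 0.15 1.33 0.   0.34] p [594.4 352.4 247.9] toolx yaw -174.2
wrist 1371 c [539.2 350.5] len 129 14 ang 6.1 grips [[486.5, 344.9], [591.9, 356.2]] slide cm [[10.81, 0.33], [0.21, 0.4]]
scene 170 c [541.  347.8] len 127 19 ang 5.7 grips [[488.3, 342.5], [593.8, 353.0]] slide cm [[10.65, 0.08], [0.05, 0.06]]
side 378 c [540.  351.8] len 129 20 ang 6.6 grips [[487.4, 345.7], [592.7, 357.9]] slide cm [[10.71, 0.41], [0.12, 0.56]]
```

Request:
{"name": "play_rows", "arguments": {
  "slide": [
    [0,0.3,4],
    [0,0,4.5],
    [0,0,4.5],
    [0,0,4.5],
    [0,0,4],
    [0,0,2],
    [0,0,0],
    [0,0,0]
  ],
  "turn": [0,0,0,0,0,0,0,0]
}}

```text
t: 49.35
position: [596.2, 357.7, 13.8]
ee_rot: [-0.051, 0.999, 0.003, 0.004]
contact_force: [-0.4, -0.2, 1.9]
finger_gap: 59.9
gripper_force: 0.0
```

```bash
python3 st.py
```

```text
49.35 [ 0.446  0.56  -0.095  0.907  0.003  0.344] [596.2 357.7  13.8] yaw -174.1 toolz [ 0.007  0.007 -1.   ] F [-0.4 -0.2  1.9]
```

Request:
{"name": "play_rows", "arguments": {
  "slide": [
    [0.2,-0.1,0.4],
    [0,0,0.4],
    [0,0,0],
    [0,0,0]
  ],
  "turn": [0,0,0,0]
}}

```text
t: 49.75
position: [594.5, 356.7, 6.3]
ee_rot: [-0.051, 0.999, 0.004, 0.004]
contact_force: [0.4, 0.4, -0.6]
finger_gap: 59.7
gripper_force: 0.0
```

Request:
{"name": "play_rows", "arguments": {
  "slide": [
    [0,0,0],
    [0,0,0],
    [0,0,0],
    [0,0,0],
    [0,0,0],
    [0,0,0],
    [0,0,0],
    [0,0,-1],
    [0,0,-2],
    [0,0,-2],
    [0,0,0],
    [0,0,0]
  ],
  "turn": [0,0,0,0,0,0,0,0,0,0,0,0],
  "hand": 1,
  "grip_force": 20
}}

```text
t: 50.95
position: [594.1, 356.4, 56.0]
ee_rot: [-0.052, 0.999, 0.003, 0.004]
contact_force: [-0.5, -0.6, -0.9]
finger_gap: 14.5
gripper_force: 22.1
```

Request:
{"name": "play_rows", "arguments": {
  "slide": [
    [0,0,0],
    [0,0,0],
    [0,0,0],
    [0,0,0]
  ],
  "turn": [0,0,0,0],
  "hand": 0.827
}}

```text
t: 51.35
position: [593.3, 356.0, 54.7]
ee_rot: [-0.051, 0.999, 0.003, 0.003]
contact_force: [-0.2, 0.6, -0.6]
finger_gap: 14.6
gripper_force: 6.0
```

```bash
python3 tilt.py
```

```text
[593.3 356.   54.7] [-0.2  0.6 -0.6] gap 14.6 gf 6.0
side 0.9 429 ends [581. 359.  62.] [477. 349.  61.] len 105 elev 0.6 tool [12.  5. -8.] [116.   5.  -7.]
scene 0.73 142 ends [479. 339.  63.] [601. 348.  55.] len 123 elev 4.0 tool [116.  -5.  -9.] [-7. -8.  0.]
```

Request:
{"name": "play_rows", "arguments": {
  "slide": [
    [0,0,0],
    [0,0,0],
    [0,0,0],
    [0,0,0]
  ],
  "turn": [0,0,0,0],
  "hand": 0.8257
}}

```text
t: 52.05
position: [593.8, 356.3, 55.7]
ee_rot: [-0.052, 0.999, 0.003, 0.004]
contact_force: [0.4, 0.4, -0.8]
finger_gap: 15.1
gripper_force: 2.9
```

```bash
python3 tilt.py
```

```text
[593.8 356.3  55.7] [ 0.4  0.4 -0.8] gap 15.1 gf 2.9
side 0.92 454 ends [583. 360.  57.] [488. 349.   9.] len 107 elev 26.7 tool [10.  5. -1.] [106.   4.  46.]
scene 0.45 151 ends [486. 340.   8.] [608. 350.  61.] len 133 elev 23.4 tool [109.  -6.  46.] [-13.  -8.  -5.]
wrist 0.62 1880 ends [663. 365.   1.] [661. 362.  49.] len 48 elev 86.1 tool [-69.   1.  55.] [-67.  -1.   7.]
wrist 0.61 6950 ends [486. 346.  14.] [600. 357.  67.] len 126 elev 24.6 tool [109.   0.  40.] [ -7.   0. -11.]
```

Drooped to about 24° and still held. Raising.

Request:
{"name": "play_rows", "arguments": {
  "slide": [
    [0,0,-0.7],
    [0,0,-0.7],
    [0,0,-0.7],
    [0,0,-0.7],
    [0,0,-0.7],
    [0,0,-0.7],
    [0,0,-0.7],
    [0,0,-0.7],
    [0,0,-0.7],
    [0,0,0],
    [0,0,0],
    [0,0,0]
  ],
  "turn": [0,0,0,0,0,0,0,0,0,0,0,0]
}}

```text
t: 53.55
position: [594.3, 356.1, 119.6]
ee_rot: [-0.051, 0.999, 0.004, 0.005]
contact_force: [-0.7, -0.1, 4.6]
finger_gap: 15.0
gripper_force: 2.9
```

Request:
{"name": "play_rows", "arguments": {
  "slide": [
    [0,0,-0.4],
    [0,0,-0.4],
    [0,0,-0.4],
    [0,0,-0.4],
    [0,0,0],
    [0,0,0]
  ],
  "turn": [0,0,0,0,0,0]
}}

```text
t: 54.15
position: [593.3, 355.7, 134.6]
ee_rot: [-0.052, 0.999, 0.003, 0.004]
contact_force: [-0.1, 0.0, -1.0]
finger_gap: 15.3
gripper_force: 2.4
```

```bash
python3 tilt.py
```

```text
[593.3 355.7 134.6] [-0.1  0.  -1. ] gap 15.3 gf 2.4
side 0.63 287 ends [596. 365. 125.] [582. 362.  19.] len 107 elev 82.0 tool [-4.  9. 10.] [ 12.   7. 116.]
scene 0.54 149 ends [606. 348. 142.] [588. 344.  21.] len 123 elev 81.3 tool [-12.  -9.  -8.] [  7. -12. 113.]
wrist 0.6 2882 ends [574. 355.  36.] [595. 356. 146.] len 112 elev 79.1 tool [20.  0. 99.] [ -2.   0. -11.]
```

Request:
{"name": "play_rows", "arguments": {
  "slide": [
    [0,0,0],
    [0,0,0],
    [0,0,0],
    [0,0,-2],
    [0,0,-4],
    [0,0,-4],
    [0,0,-3],
    [0,0,-1],
    [0,0,0],
    [0,0,0]
  ],
  "turn": [0,0,0,0,0,0,0,0,0,0],
  "hand": 1,
  "grip_force": 40
}}

```text
t: 55.45
position: [591.5, 354.3, 272.5]
ee_rot: [-0.051, 0.999, 0.003, 0.002]
contact_force: [-0.0, 0.4, -1.8]
finger_gap: 13.4
gripper_force: 40.2
```

Request:
{"name": "play_rows", "arguments": {
  "slide": [
    [1,-3,0],
    [1.4,-4,0],
    [1.4,-4,0],
    [1.4,-4,0],
    [1.4,-4,0],
    [1.4,-4,0],
    [1.4,-4,0],
    [1.4,-4,0],
    [1.4,-4,0],
    [1,-3,0],
    [0.9,-2,0],
    [0,0,0]
  ],
  "turn": [0,0,0,0,0,0,0,0,0,0,0,0]
}}

```text
t: 56.65
position: [490.9, -59.4, 268.2]
ee_rot: [-0.05, 0.999, 0.004, 0.001]
contact_force: [-0.2, 0.8, -1.2]
finger_gap: 13.7
gripper_force: 40.2
```

```bash
python3 tilt.py; python3 st.py
```

```text
[490.9 -59.4 268.2] [-0.2  0.8 -1.2] gap 13.7 gf 40.2
side 0.8 234 ends [498. -51. 271.] [480. -53. 152.] len 121 elev 81.2 tool [-8.  8. -3.] [ 11.   6. 117.]
scene 0.49 222 ends [488. -63. 150.] [505. -60. 280.] len 131 elev 82.4 tool [  4.  -4. 118.] [-14.  -2. -12.]
wrist 0.84 2792 ends [473. -57. 169.] [495. -56. 281.] len 114 elev 79.1 tool [17.  3. 99.] [ -4.   3. -13.]
wrist 0.75 310 ends [517. -67.  45.] [519. -67. 158.] len 114 elev 88.5 tool [-24. -12. 224.] [-27. -11. 110.]
56.95 [-0.25   0.025 -0.239  1.303  0.009 -0.354] [493.1 -56.7 270.4] yaw -174.0 toolz [ 0.006  0.007 -1.   ] F [-0.5  0.  -1.2]
```

Request:
{"name": "play_rows", "arguments": {
  "slide": [
    [0,0,2],
    [0,0,3],
    [0,0,3],
    [0,0,2],
    [0,0,1.2],
    [0,0,0.5],
    [0,0,0],
    [0,0,0]
  ],
  "turn": [0,0,0,0,0,0,0,0]
}}

```text
t: 57.75
position: [495.0, -57.0, 155.1]
ee_rot: [-0.052, 0.999, 0.003, 0.005]
contact_force: [0.8, -0.9, -0.8]
finger_gap: 13.5
gripper_force: 40.2
```

```bash
python3 tilt.py; python3 st.py
```

```text
[495.  -57.  155.1] [ 0.8 -0.9 -0.8] gap 13.5 gf 40.2
side 0.72 124 ends [526. -56. 159.] [525. -57. 100.] len 59 elev 88.3 tool [-31.  -2.  -4.] [-29.  -3.  55.]
side 0.46 99 ends [506. -46. 165.] [493. -51. 102.] len 65 elev 77.9 tool [-12.   9. -10.] [ 2.  6. 53.]
scene 0.65 82 ends [489. -72.  67.] [507. -63. 168.] len 103 elev 79.0 tool [  8. -15.  88.] [-12.  -8. -13.]
scene 0.61 82 ends [531. -65. 161.] [535. -69. 116.] len 46 elev 82.1 tool [-35. -11.  -5.] [-39. -16.  40.]
wrist 0.95 586 ends [511. -69.  68.] [521. -60. 159.] len 92 elev 81.2 tool [-14. -14.  87.] [-26.  -5.  -4.]
wrist 0.86 2470 ends [478. -58.  70.] [497. -56. 167.] len 99 elev 79.0 tool [18.  0. 85.] [ -2.   1. -12.]
58.05 [-0.25   0.103 -0.408  1.054  0.008 -0.353] [494.4 -57.  154.7] yaw -174.1 toolz [ 0.008  0.007 -1.   ] F [-0.2 -0.1 -1.1]
```

Request:
{"name": "play_rows", "arguments": {
  "slide": [
    [0,0,0.6],
    [0,0,0],
    [0.5,0,0],
    [0.5,0,0],
    [0.4,0,0],
    [0.3,0,0],
    [0.2,0,0],
    [0,0,0],
    [0,0,0]
  ],
  "turn": [0,0,0,0,0,0,0,0,0]
}}

```text
t: 58.95
position: [475.8, -59.0, 148.3]
ee_rot: [-0.051, 0.999, 0.003, 0.004]
contact_force: [1.4, -0.7, 0.0]
finger_gap: 13.4
gripper_force: 40.3
```

```bash
python3 tilt.py; python3 st.py
```

```text
[475.8 -59.  148.3] [ 1.4 -0.7  0. ] gap 13.4 gf 40.3
side 0.59 68 ends [490. -48. 160.] [480. -52. 110.] len 51 elev 78.0 tool [-15.   9. -11.] [-4.  6. 39.]
scene 0.65 125 ends [483. -69.  54.] [490. -62. 160.] len 107 elev 84.6 tool [ -5. -11.  94.] [-14.  -4. -12.]
scene 0.64 75 ends [535. -68. 115.] [531. -66. 160.] len 45 elev 84.7 tool [-57. -15.  34.] [-54. -13. -11.]
wrist 0.81 1792 ends [468. -59. 107.] [477. -58. 160.] len 54 elev 80.4 tool [ 8.  0. 41.] [ -2.   1. -12.]
59.25 [-0.263  0.076 -0.453  1.036  0.008 -0.366] [475.5 -58.9 148. ] yaw -174.1 toolz [ 0.007  0.007 -1.   ] F [ 2.1 -0.   0.2]
```

Request:
{"name": "play_rows", "arguments": {
  "slide": [
    [0.3,0,0],
    [0.3,0,0],
    [0,0,0.2],
    [0,0,0.1],
    [0,0,0],
    [0,0,0]
  ],
  "turn": [0,0,0,0,0,0]
}}

```text
t: 59.85
position: [470.6, -59.8, 146.7]
ee_rot: [-0.051, 0.999, 0.003, 0.005]
contact_force: [0.6, -1.2, 9.4]
finger_gap: 13.4
gripper_force: 40.7
```

```bash
python3 tilt.py; python3 st.py
```

```text
[470.6 -59.8 146.7] [ 0.6 -1.2  9.4] gap 13.4 gf 40.7
scene 0.58 154 ends [482. -68.  47.] [485. -63. 159.] len 111 elev 87.1 tool [-10. -10.  99.] [-14.  -4. -12.]
scene 0.57 89 ends [515. -65.  64.] [536. -66. 158.] len 97 elev 77.3 tool [-42. -10.  83.] [-65. -13. -11.]
wrist 0.77 1043 ends [520. -57. 110.] [519. -60. 157.] len 48 elev 86.5 tool [-49.  -3.  38.] [-48.  -5. -10.]
wrist 0.57 1650 ends [464. -60. 113.] [473. -59. 160.] len 47 elev 78.6 tool [ 7.  0. 33.] [ -3.   1. -13.]
60.15 [-0.268  0.067 -0.466  1.03   0.008 -0.371] [470.6 -59.8 146.7] yaw -174.1 toolz [ 0.01   0.006 -1.   ] F [ 1.4 -0.5  9.2]
```

On the floor (9 N) and near vertical. Releasing and rising.

Request:
{"name": "play_rows", "arguments": {
  "slide": [
    [0,0,0],
    [0,0,0],
    [0,0,0],
    [0,0,0],
    [0,0,0],
    [0,0,-2],
    [0,0,-4],
    [0,0,-4],
    [0,0,0],
    [0,0,0]
  ],
  "turn": [0,0,0,0,0,0,0,0,0,0],
  "hand": 0.3
}}

```text
t: 61.15
position: [469.3, -60.3, 245.9]
ee_rot: [-0.052, 0.999, 0.003, 0.005]
contact_force: [0.2, -0.2, -0.3]
finger_gap: 59.9
gripper_force: 0.0
```

```bash
python3 - <<'E'
from h import *
T=[]
for n,(u,v) in(('scene',(234,195)),('side',(267,180))):
    C=cam(n);P=cloud(C)
    T.append(cv2.resize(C['im'][v-50:v+50,u-60:u+60],(390,325)))
    m=(P[...,2]>122)&(P[...,2]<175)&(np.hypot(P[...,0]-502,P[...,1]+58)<90);Q=P[m]
    for s in(0,1):
        q=Q[(Q[:,0]>502)==s];print(n,s,len(q),q[:,2].max().round(1) if len(q) else '',np.median(q,0).round(1) if len(q) else '')
    print('ready',[(round(o['conf'],2),atz(C,*o['centre'],62).round(1).tolist()) for o in manip.place_of(n,'ready_top')])
    hsv=cv2.cvtColor(C['im'],cv2.COLOR_BGR2HSV);g=(hsv[...,0]>45)&(hsv[...,0]<80)&(hsv[...,1]>120)&(P[...,2]>45)&(P[...,2]<90)&(np.hypot(P[...,0]-440,P[...,1]+365)<50)
    Q=P[g];print('green',len(Q),np.median(Q,0).round(1),np.percentile(Q,[3,97],axis=0).round(1).tolist())
cv2.imwrite('pics/p2.png',np.hstack(T))
E
python3 st.py
```

```text
scene 0 79 159.5 [481.2 -63.9 147.3]
scene 1 80 160.3 [532.1 -65.9 147.3]
ready [(0.38, [432.5, -385.8, 62.0]), (0.31, [470.5, -51.1, 62.0])]
green 117 [ 445.9 -373.5   65. ] [[428.5, -388.8, 54.5], [456.8, -358.5, 69.4]]
side 0 77 159.7 [476.6 -53.  145. ]
side 1 88 160.0 [525.8 -56.2 143.2]
ready [(0.38, [440.1, -360.1, 62.0])]
green 54 [ 440.3 -361.7   65.3] [[427.5, -377.2, 56.3], [453.3, -352.1, 69.5]]
61.35 [-0.27  -0.007 -0.329  1.247  0.009 -0.373] [467.3 -59.7 243.1] yaw -174.1 toolz [ 0.004  0.008 -1.   ] F [-0.5  0.2 -0.3]
```

View pics/p2.png

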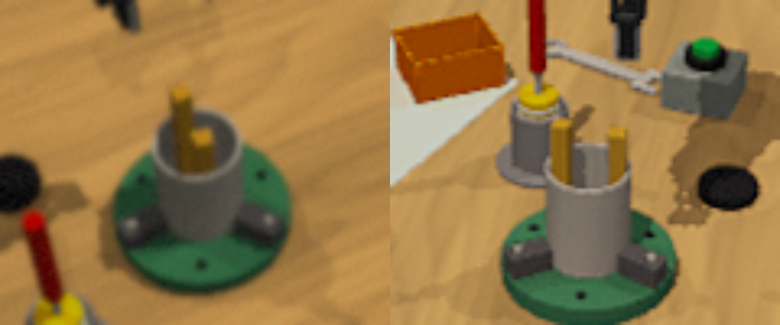

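Both bars stand upright in the pot, at (477,−59) and (527,−62). Closing the hand and going to the button.

Request:
{"name": "play_rows", "arguments": {
  "slide": [
    [0.8,-3.8,0],
    [0.8,-3.8,0],
    [0.7,-3.8,0],
    [0.7,-3.8,0],
    [0.7,-3.8,0],
    [0.7,-3.8,0],
    [0.7,-3.8,0],
    [0.7,-3.8,0],
    [0,0,4],
    [0,0,4],
    [0,0,0],
    [0,0,0]
  ],
  "turn": [0,0,0,0,0,0,0,0,0,0,0,0],
  "hand": 1
}}

```text
t: 62.55
position: [441.6, -366.7, 161.2]
ee_rot: [-0.052, 0.999, 0.005, 0.002]
contact_force: [0.1, -0.1, 1.0]
finger_gap: -0.1
gripper_force: 0.0
```

```bash
python3 st.py; python3 - <<'E'
from h import *
s=manip.sense();R=Rot.from_quat(s['ee_rot']).as_matrix()
C=cam('wrist');P=cloud(C);hsv=cv2.cvtColor(C['im'],cv2.COLOR_BGR2HSV)
g=(hsv[...,0]>45)&(hsv[...,0]<80)&(hsv[...,1]>120)&(np.hypot(P[...,0]-440,P[...,1]+365)<60)&(P[...,2]>40)
Q=P[g];print(len(Q));z=np.percentile(Q[:,2],90);T=Q[Q[:,2]>z-2];c=np.r_[(T[:,:2].min(0)+T[:,:2].max(0))/2,z];print('z',np.percentile(Q[:,2],[10,50,90,98]).round(1),'span',T.min(0).round(1),T.max(0).round(1),'slide',((c-s['position'])@R/10).round(2))
print([(round(o['conf'],2),atz(C,*o['centre'],66).round(1).tolist()) for o in manip.place_of('wrist','ready_top')])
E
```

```text
62.55 [-0.811  0.235 -0.233  1.107  0.01  -0.914] [ 441.6 -366.7  161.2] yaw -174.1 toolz [ 0.004  0.01  -1.   ] F [ 0.1 -0.1  1. ]
1050
z [63.8 66.7 67.7 68.1] span [ 426.  -384.7   65.7] [ 454.8 -356.7   68.8] slide [ 0.21 -0.47  9.35]
[(0.77, [439.2, -367.4, 66.0])]
```

Request:
{"name": "play_rows", "arguments": {
  "slide": [
    [0.1,-0.3,3],
    [0,0,3],
    [0,0,2.5],
    [0,0,0],
    [0,0,0.4],
    [0,0,0.3],
    [0,0,0],
    [0,0,0]
  ],
  "turn": [0,0,0,0,0,0,0,0]
}}

```text
t: 63.45
position: [443.3, -371.0, 71.8]
ee_rot: [-0.052, 0.999, 0.002, 0.004]
contact_force: [-0.2, 0.2, 0.2]
finger_gap: 0.1
gripper_force: 0.0
```

Request:
{"name": "play_rows", "arguments": {
  "slide": [
    [0,0,0.3],
    [0,0,0.2],
    [0,0,0.2],
    [0,0,0],
    [0,0,0]
  ],
  "turn": [0,0,0,0,0]
}}

```text
t: 63.95
position: [443.0, -370.7, 63.9]
ee_rot: [-0.051, 0.999, 0.003, 0.004]
contact_force: [0.8, 0.0, 2.8]
finger_gap: 0.1
gripper_force: 1.6
```

Request:
{"name": "play_rows", "arguments": {
  "slide": [
    [0,0,0.2],
    [0,0,0.2],
    [0,0,0],
    [0,0,0]
  ],
  "turn": [0,0,0,0]
}}

```text
t: 64.35
position: [443.0, -370.8, 60.9]
ee_rot: [-0.051, 0.999, 0.003, 0.004]
contact_force: [-1.4, 1.2, 11.9]
finger_gap: 0.2
gripper_force: 5.5
```

Request:
{"name": "play_rows", "arguments": {
  "slide": [
    [0,0,0.1],
    [0,0,0],
    [0,0,0]
  ],
  "turn": [0,0,0]
}}

```text
t: 64.65
position: [443.0, -370.8, 60.8]
ee_rot: [-0.052, 0.999, 0.003, 0.004]
contact_force: [-2.7, 2.7, 15.9]
finger_gap: -0.1
gripper_force: 8.1
```

Request:
{"name": "play_rows", "arguments": {
  "slide": [
    [0,0,-1],
    [0,0,-2],
    [0,0,-3],
    [0,0,-4],
    [0,0,-4],
    [0,0,-3],
    [0,0,0],
    [0,0,0]
  ],
  "turn": [0,0,0,0,0,0,0,0]
}}

```text
t: 65.45
position: [441.4, -371.3, 228.4]
ee_rot: [-0.051, 0.999, 0.003, 0.004]
contact_force: [-0.0, 0.2, -1.2]
finger_gap: -0.2
gripper_force: 0.0
```

```bash
python3 st.py; python3 bars.py; python3 - <<'E'
from h import *
C=cam('scene');cv2.imwrite('pics/end.png',cv2.resize(C['im'],(800,600)))
E
```

```text
65.45 [-0.816  0.193 -0.139  1.239  0.01  -0.919] [ 441.4 -371.3  228.4] yaw -174.1 toolz [ 0.007  0.007 -1.   ] F [-0.   0.2 -1.2]
q [-0.82  0.19 -0.14  1.24  0.01 -0.92] p [ 441.4 -371.3  228.4] toolx yaw -174.1
```

View pics/end.png

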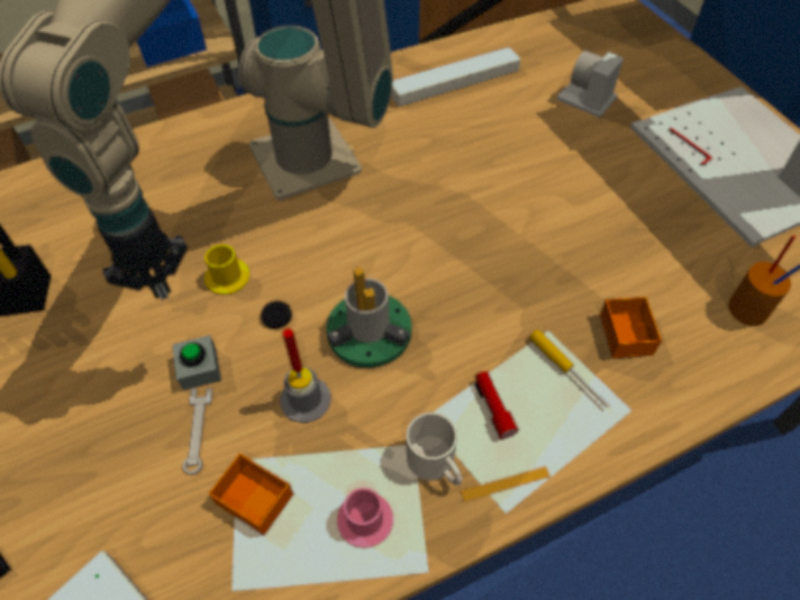

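The final view shows both bars standing in the pot at (365,290), the brush in its stand at (300,380), the button up at (192,352), no bars left on the bench and the other objects in place. Handing in.

```bash
python3 -c "
from rig import manip; print(manip.hand_in())"
```

```text
the job is handed in; nothing more can be done
None
```

I brushed the pot to its floor three times and stood the brush back in its grey stand, then stood both bars found on the bench (two brass) on the pot's floor, pressed and released the green button, and handed the job in at about 66 s; no verdict was returned.

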